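# Put the drilling pile away

### The job

Take apart the pile standing on the steel drill bit case and put each piece in its own place: the blue glass jar upright in the empty well of the pine jar board, the battery pack down in the charger's bay with its brass terminals towards the charger's contact tower, the aluminium angle bracket standing on its foot in the middle of the empty half of the parts tray, and the bit case itself flat, lengthwise and centred in the rubber-lined tool tray. Never let the glass jar tip over, and leave everything released and at rest.

Things in the scene. Friction and masses are not known exactly. Their poses are not given: they have to be found in the camera images.
- jar_c (a point): Small closed jar of blue glass with a steel lid, 50 mm diameter, 68 mm high; at the start it stands on top of the battery pack. The point is its centre, 34 mm above its underside; z is up along the jar. Grip round the glass.
- pack_c (a point): Black battery pack of the cordless drill, a block 60 (x) by 100 (y) by 42 (z) mm with a grey band and ribbed long sides; it lies on the bit case, on the half towards the case's +y end. The point is its centre, 21 mm above its underside. Its +y end carries the brass terminals, its -y end a grey latch. Grip it across x (60 mm).
- pack_term (a point): Middle of the pack's terminal end, 50 mm along the pack's +y from its centre; axes as the pack's.
- bracket_c (a point): Aluminium angle bracket, an L of 5 mm plate, 40 mm wide (x), foot 56 mm long (y), 60 mm high; it stands on its foot on the bit case, on the half towards the case's -y end. The point is the centre of its bounding block, 30 mm above its underside and over the middle of the foot. The upright leg is at its -y end, its mid-plane 25.5 mm along -y from the point, and reaches from 0 to 60 mm high. Grip the upright leg across x (40 mm), near its top.
- case_c (a point): Closed drill bit case of dark olive sheet steel, 62 (x) by 180 (y) by 32 (z) mm, lying flat on the bench under the pile. The point is its centre, 16 mm above its underside. Grip it across x (62 mm) at mid length.
- well (a point): Floor centre of the empty round well of the pine jar board (board 92 (x) by 176 (y) by 26 (z) mm, fixed to the bench). The well is 66 mm wide and 12 mm deep, its floor 14 mm above the bench. An amber glass jar of the same size stands in the board's other well, 86 mm along -y.
- bay (a point): Floor centre of the bay of the grey battery charger (112 (x) by 170 (y) mm, fixed), 34 mm above the bench. The bay is open above, 72 mm wide (x) and 112 mm long (y); guides 10 mm high stand only at its corners and -y end, so the middle 68 mm of both long sides is open for fingers. The contact tower, 50 mm higher than the bay floor, is at the bay's +y end: the pack's terminals (+y end) go towards it.
- free_half (a point): Floor centre of the empty half of the galvanised parts tray (96 (x) by 170 (y) mm, fixed), 3 mm above the bench. The half measures 90 (x) by 80 (y) mm inside, walls up to 18 mm above the bench. In the other half, 85 mm along -y, stands a bracket of the same kind.
- tray_mid (a point): Floor centre of the flat, empty steel tool tray lined with black ribbed rubber (fixed), 5 mm above the bench. Inside it is 112 (x) by 206 (y) mm; rims along the long sides 6 mm, at the ends 14 mm above the bench. The case's length goes along y.
Things that resemble listed ones, but are neither listed nor needed, are in the scene too. Leave any green or pink look-alike of the part that bears jar_c alone.

How it is judged:
By the outcome, as a careful person would: the job done as asked, in the order asked, and still so for the second after the job is handed in, with the robot touching nothing.
It also fails if it takes over 144 s, if anything falls off the work surface, if the arm or the gripper's body presses on something with over 40 N, if the wrist force passes 120 N, or if a joint passes its speed limit or range.

### The arm

A 6-joint arm with a two-finger parallel gripper is mounted at the origin on the work surface. World frame = base frame: x ahead of the robot, y to its left, z up, the work surface at z = 0. Lengths are in mm, angles in rad, forces in N, time in s.
With the tool pointing down it reaches from about 350 to 975 mm from the base axis. Payload 7.1 kg.
Tool frame: the origin (TCP) lies on the mounting face of the last link; the fingertips stand 182 mm ahead of it and the grasp point (between the pads) lies 163 mm ahead of it (ctrl.tcp_to_tips is the distance from the TCP to the fingertips, in mm); z points along the fingers, y is the direction in which the jaws open and shut (so a half turn about z gives the same grasp; the last joint's range is limited). The gripper opens to 88 mm and grips with 3 to 60 N. Pads are 20 mm wide; open, the fingers measure 115 mm over their backs; the gripper's body (75 mm by 178 mm) begins 61 mm behind the grasp point.
Start: joints at [-1.128, 0.423, 1.63, -0, 1.089, -0.019], TCP at [278.49, -559.509, 404.675] pointing down, gripper open.
Joint ranges: [-3, 3], [-0.9, 2.11], [0.09, 2.58], [-1.31, 4.45], [0.11, 2.69], [-2.54, 2.54]. Speed limits (rad/s): [2.39, 2.39, 3.01, 3.14, 3.14, 3.14].

### API

Orientations are given as a rotation vector (axis times angle).
In Python, from workcell import ctrl gives the robot as it stands. The module is installed in compiled form; this text tells all that it offers.
- The arm moves only by the tool send_rows, never from a script. Its argument "commands" is a list of rows, each an object with "translation": the shift along the world's x, y, z normalised to -1 to 1, where 1 is 0.1 m, a list of three; "twist": the turn, a rotation vector about the world's x, y, z normalised to -1 to 1, where 1 is 0.5 rad, a list of three. A call has exactly 10 rows; each row is the pose to reach, as a shift and turn from the pose commanded when the call began; what a row does not reach only later rows make up. A row lasts 1/10 s, in which the tool goes at most 50 mm and 8.59 degrees, less where a joint would pass 70% of its speed; a pose out of reach is approached as far as the arm can. A call with a number of a shift or a turn outside -1 to 1 is refused whole. A call with a gripper value outside its range is refused whole. "grip" is the closure, from -1 (fully open) to 1 (shut), set as the call begins (left out, the last holds). The fingers move at their own pace and stop on an object; the grip force is fixed at half the most. Time passes only in rows, so rows that repeat a pose let the fingers close, or fill a call up. It gives the time, the measured TCP pose, the force and the opening at its end, in the units of the state.
- ctrl.get_obs(): the state, without advancing time (a new reading comes with each control period).
- ctrl.get_image(name): name is "scene" or "top" or "wrist"; returns a dict with "img" (400x640x3 uint8, red, green, blue), "intrinsics" (3x3 intrinsics, pixels), "cam_to_world" (4x4, takes a point from camera to world coordinates). Camera axes: x right, y down, z forward; pixel columns grow to the right and rows downward; lengths in mm; the calibration is good to about 2 mm. A picture is of the moment at which its call begins. There is no depth.
- ctrl.close_job(): hands the job in, once; it reports no verdict.
The state is a dict: "t": time; "qpos": joint angles; "qvel": joint speeds; "joint_torque": joint torques, N m; "ee_pos": TCP position; "orientation": TCP orientation; "ft_force": force on the tool from outside, world axes, zero at the start; "moment": the same for the moment, N m; "width": finger opening in mm.
Only numpy, scipy, OpenCV 4.12 (cv2) and the standard library are available. Lean on these libraries where they do the work, as an engineer would, in place of code of your own. Each camera call takes 0.05 s, during which the arm holds its last target. There are 200 camera calls.

## Working session

There is one attempt and no reset: what is moved stays moved. The work goes in short steps, Python scripts to look and compute and a tool call to move; the robot and the scene stay as the last step left them, time stands still between calls to the robot, and variables do not carry over. Pictures are saved under pics/ and viewed, about 12 in all and at most 16, crops included, and the job is handed in when it is done.

Besides the shell and the picture viewer there is one more tool, called by a JSON object that holds its "api" and its "payload". send_rows: Moves the arm, as the interface text tells. Its arguments: {"type":"object","properties":{"commands":{"type":"array","items":{"type":"object","properties":{"translation":{"type":"array","items":{"type":"number"}},"twist":{"type":"array","items":{"type":"number"}}}}},"grip":{"type":"number"}},"required":["commands"]}

```bash
mkdir -p pics && ls && python3 - <<'E'
from workcell import ctrl
import cv2,numpy as np
for n in ["scene","top"]:
    d=ctrl.get_image(n); cv2.imwrite(f"pics/{n}0.png",d["img"][:,:,::-1])
    np.savez(f"pics/{n}0.npz",**d)
    print(n,d["intrinsics"].tolist(),np.round(d["cam_to_world"],3).tolist())
print(ctrl.get_obs(),ctrl.tcp_to_tips)
E
```

```text
pics
scene [[492.35551013977073, 0.0, 323.88535379228045], [0.0, 492.35551013977073, 201.74061967167185], [0.0, 0.0, 1.0]] [[0.828, 0.352, -0.437, 1085.429], [0.56, -0.489, 0.669, -875.463], [0.022, -0.798, -0.602, 939.006], [0.0, 0.0, 0.0, 1.0]]
top [[404.85026142360334, 0.0, 326.4233332265469], [0.0, 404.85026142360334, 198.03024778977357], [0.0, 0.0, 1.0]] [[0.03, -0.984, 0.175, 305.986], [-0.999, -0.032, -0.011, 54.415], [0.016, -0.175, -0.985, 1040.167], [0.0, 0.0, 0.0, 1.0]]
{'t': 0.1, 'qpos': array([-1.12801534e+00,  4.23768541e-01,  1.63058742e+00, -2.47095361e-07,
        1.08860034e+00, -1.90432362e-02]), 'qvel': array([ 0.00099502, -0.00124803, -0.00450087,  0.00024117, -0.000411  ,
        0.00260718]), 'joint_torque': array([ 2.53917751e-04, -5.45611238e+01, -2.74323785e+01,  6.45713601e-02,
        1.88840559e-02, -6.41519409e-05]), 'ee_pos': array([ 278.38335886, -559.30660166,  403.98696441]), 'orientation': array([-3.05691085e+00, -7.18697312e-01,  4.50582902e-04]), 'ft_force': array([ 1.00784303,  0.30986979, -0.1360908 ]), 'moment': array([ 0.029963  ,  0.02035262, -0.02960957]), 'width': 87.7553254066624} 182.0
```

View pics/top0.png

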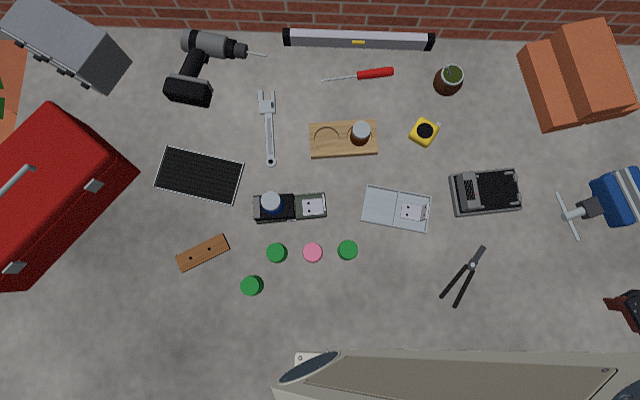

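View pics/scene0.png

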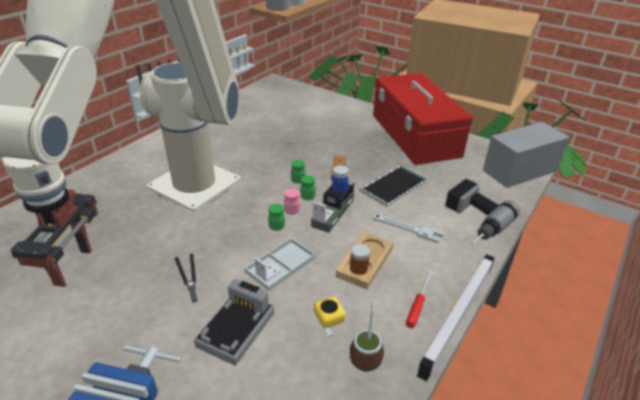

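```bash
cat > h.py <<'E'
import numpy as np,cv2
def ray(d,uv):
    K=d["intrinsics"];T=d["cam_to_world"]
    r=T[:3,:3]@np.linalg.solve(K,[uv[0],uv[1],1.]);return T[:3,3],r
def onz(d,uv,z):
    o,r=ray(d,uv);return o+r*(z-o[2])/r[2]
def tri(d1,p1,d2,p2):
    o1,r1=ray(d1,p1);o2,r2=ray(d2,p2);r1=r1/np.linalg.norm(r1);r2=r2/np.linalg.norm(r2)
    s=np.linalg.lstsq(np.c_[r1,-r2],o2-o1,rcond=None)[0]
    a,b=o1+s[0]*r1,o2+s[1]*r2;return (a+b)/2,np.linalg.norm(a-b)
def proj(d,P):
    T=d["cam_to_world"];c=T[:3,:3].T@(np.asarray(P)-T[:3,3]);c=d["intrinsics"]@c;return c[:2]/c[2]
def load(n): return dict(np.load(f"pics/{n}.npz"))
def snap(n,f):
    from workcell import ctrl
    d=ctrl.get_image(n);np.savez(f"pics/{f}.npz",**d);cv2.imwrite(f"pics/{f}.png",d["img"][:,:,::-1]);return d
E
python3 - <<'E'
from h import *
t=load("top0");s=load("scene0")
for n,p,z in [("jarlid",(270,200),142),("case",(290,207),32),("well",(326,135),26),("bay",(495,188),34),("half",(380,205),3),("tray",(199,175),5),("green",(276,252),60),("pink",(312,252),60),("g2",(250,286),60),("amber",(361,130),80)]:
    print(n,onz(t,p,z).round())
a=t["img"][90:270,150:530,::-1]; cv2.imwrite("pics/c1.png",cv2.resize(a,None,fx=2.1,fy=2.1,interpolation=cv2.INTER_CUBIC))
for n,p,q in [("jar",(270,200),(341,173)),("amber",(361,130),(360,252))]: print(n,tri(t,p,s,q))
E
```

```text
jarlid [457. 171. 142.]
case [459. 134.  32.]
well [654.  49.  26.]
bay [ 525. -386.   34.]
half [477. -97.   3.]
tray [540. 377.   5.]
green [345. 161.  60.]
pink [347.  74.  60.]
g2 [263. 218.  60.]
amber [651. -37.  80.]
jar (array([459.06127097, 172.71187777, 128.45409896]), np.float64(0.39058374431502063))
amber (array([653.56664595, -37.52259061,  73.50735792]), np.float64(0.12180302597785762))
```

View pics/c1.png

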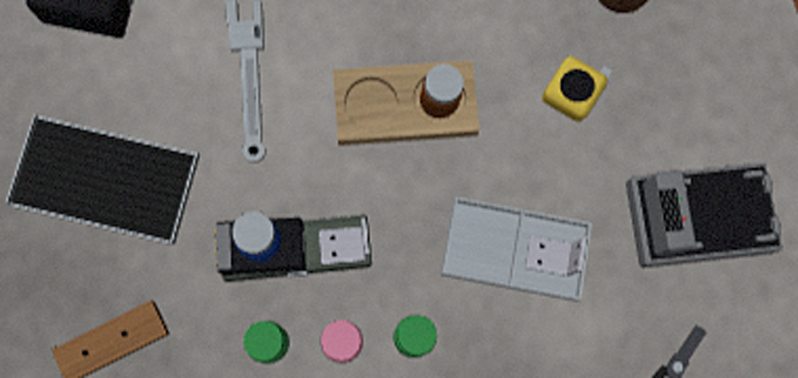

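{"api": "send_rows", "payload": {"commands": [{"translation":[0.1,0.09,0],"twist":[0,0,0.03]},{"translation":[0.2,0.18,0],"twist":[0,0,0.06]},{"translation":[0.3,0.27,0],"twist":[0,0,0.1]},{"translation":[0.4,0.36,0],"twist":[0,0,0.14]},{"translation":[0.5,0.45,0],"twist":[0,0,0.18]},{"translation":[0.6,0.54,0],"twist":[0,0,0.22]},{"translation":[0.7,0.63,0],"twist":[0,0,0.26]},{"translation":[0.8,0.72,0],"twist":[0,0,0.3]},{"translation":[0.9,0.81,0],"twist":[0,0,0.34]},{"translation":[1,0.9,0],"twist":[0,0,0.37]}], "grip": -1}}

```text
t: 1.1
ee_pos: [379.3, -468.7, 404.7]
orientation: [2.978, 1.001, 0.0]
ft_force: [0.2, -0.5, 0.3]
width: 88.1
```

{"api": "send_rows", "payload": {"commands": [{"translation":[0.1,0.09,0],"twist":[0,0,0.03]},{"translation":[0.2,0.18,0],"twist":[0,0,0.06]},{"translation":[0.3,0.27,0],"twist":[0,0,0.1]},{"translation":[0.4,0.36,0],"twist":[0,0,0.14]},{"translation":[0.5,0.45,0],"twist":[0,0,0.18]},{"translation":[0.6,0.54,0],"twist":[0,0,0.22]},{"translation":[0.7,0.63,0],"twist":[0,0,0.26]},{"translation":[0.8,0.72,0],"twist":[0,0,0.3]},{"translation":[0.9,0.81,0],"twist":[0,0,0.34]},{"translation":[1,0.9,0],"twist":[0,0,0.37]}]}}

```text
t: 2.1
ee_pos: [479.3, -378.7, 404.7]
orientation: [-2.873, -1.271, 0.0]
ft_force: [0.7, -0.7, 0.4]
width: 88.3
```

```bash
python3 - <<'E'
from h import *
d=snap("wrist","w1");print(d["intrinsics"].round(1).tolist(),d["cam_to_world"].round(3).tolist())
print([onz(d,p,34).round() for p in [(0,0),(640,0),(640,400),(0,400)]])
E
```

```text
[[278.1, 0.0, 325.4], [0.0, 278.1, 204.1], [0.0, 0.0, 1.0]] [[0.74, -0.644, -0.194, 531.902], [-0.673, -0.708, -0.214, -319.732], [0.0, 0.289, -0.957, 384.619], [0.0, 0.0, 0.0, 1.0]]
[array([356.,   8.,  34.]), array([ 866., -457.,   34.]), array([  620., -1006.,    34.]), array([-172., -285.,   34.])]
```

View pics/w1.png

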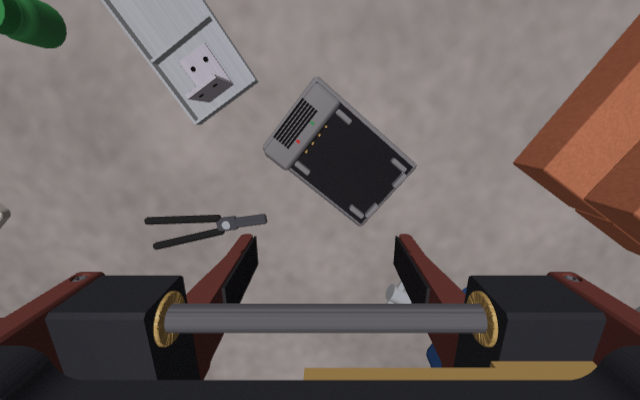

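{"api": "send_rows", "payload": {"commands": [{"translation":[-0.01,0.1,0],"twist":[0,0,0.03]},{"translation":[-0.02,0.2,0],"twist":[0,0,0.06]},{"translation":[-0.03,0.3,0],"twist":[0,0,0.09]},{"translation":[-0.04,0.4,0],"twist":[0,0,0.12]},{"translation":[-0.05,0.5,0],"twist":[0,0,0.15]},{"translation":[-0.06,0.6,0],"twist":[0,0,0.18]},{"translation":[-0.06,0.7,0],"twist":[0,0,0.21]},{"translation":[-0.06,0.8,0],"twist":[0,0,0.24]},{"translation":[-0.06,0.9,0],"twist":[0,0,0.27]},{"translation":[-0.06,1,0],"twist":[0,0,0.3]}]}}

```text
t: 3.15
ee_pos: [472.5, -278.7, 404.7]
orientation: [2.77, 1.483, 0.0]
ft_force: [0.3, -0.5, 0.3]
width: 88.2
```

{"api": "send_rows", "payload": {"commands": [{"translation":[-0.01,0.1,0],"twist":[0,0,0.03]},{"translation":[-0.02,0.2,0],"twist":[0,0,0.06]},{"translation":[-0.03,0.3,0],"twist":[0,0,0.09]},{"translation":[-0.04,0.4,0],"twist":[0,0,0.12]},{"translation":[-0.05,0.5,0],"twist":[0,0,0.15]},{"translation":[-0.06,0.6,0],"twist":[0,0,0.18]},{"translation":[-0.06,0.7,0],"twist":[0,0,0.21]},{"translation":[-0.06,0.8,0],"twist":[0,0,0.24]},{"translation":[-0.06,0.9,0],"twist":[0,0,0.27]},{"translation":[-0.06,1,0],"twist":[0,0,0.3]}]}}

```text
t: 4.15
ee_pos: [466.5, -178.7, 404.7]
orientation: [2.651, 1.686, 0.0]
ft_force: [-0.4, 0.3, 0.0]
width: 87.6
```

{"api": "send_rows", "payload": {"commands": [{"translation":[-0.01,0.1,0],"twist":[0,0,0.03]},{"translation":[-0.02,0.2,0],"twist":[0,0,0.06]},{"translation":[-0.03,0.3,0],"twist":[0,0,0.09]},{"translation":[-0.04,0.4,0],"twist":[0,0,0.12]},{"translation":[-0.05,0.5,0],"twist":[0,0,0.15]},{"translation":[-0.06,0.6,0],"twist":[0,0,0.18]},{"translation":[-0.06,0.7,0],"twist":[0,0,0.21]},{"translation":[-0.06,0.8,0],"twist":[0,0,0.24]},{"translation":[-0.06,0.9,0],"twist":[0,0,0.27]},{"translation":[-0.06,1,0],"twist":[0,0,0.3]}]}}

```text
t: 5.15
ee_pos: [460.5, -78.7, 404.7]
orientation: [2.517, 1.88, -0.0]
ft_force: [-0.4, -1.1, 1.1]
width: 87.7
```

```bash
python3 -c "
from h import *
snap('wrist','w2')"
```

{"api": "send_rows", "payload": {"commands": [{"translation":[0,0.1,0],"twist":[0,0,0.03]},{"translation":[0,0.2,0],"twist":[0,0,0.06]},{"translation":[0,0.3,0],"twist":[0,0,0.09]},{"translation":[0,0.4,0],"twist":[0,0,0.12]},{"translation":[0,0.5,0],"twist":[0,0,0.15]},{"translation":[0,0.6,0],"twist":[0,0,0.18]},{"translation":[0,0.7,0],"twist":[0,0,0.21]},{"translation":[0,0.8,0],"twist":[0,0,0.24]},{"translation":[0,0.9,0],"twist":[0,0,0.27]},{"translation":[0,1,0],"twist":[0,0,0.3]}]}}

```text
t: 6.2
ee_pos: [460.5, 21.3, 404.7]
orientation: [2.369, 2.063, 0.0]
ft_force: [-0.1, -1.4, -0.5]
width: 87.9
```

{"api": "send_rows", "payload": {"commands": [{"translation":[0,0.06,0],"twist":[0,0,0.03]},{"translation":[0,0.12,0],"twist":[0,0,0.06]},{"translation":[0,0.18,0],"twist":[0,0,0.09]},{"translation":[0,0.24,0],"twist":[0,0,0.12]},{"translation":[0,0.3,0],"twist":[0,0,0.15]},{"translation":[0,0.36,0],"twist":[0,0,0.18]},{"translation":[0,0.42,0],"twist":[0,0,0.21]},{"translation":[0,0.48,0],"twist":[0,0,0.24]},{"translation":[0,0.54,0],"twist":[0,0,0.26]},{"translation":[0,0.6,0],"twist":[0,0,0.28]}]}}

```text
t: 7.2
ee_pos: [460.5, 81.0, 404.7]
orientation: [-2.219, -2.223, 0.0]
ft_force: [-0.4, 0.0, 0.8]
width: 88.0
```

```bash
python3 -c "
from h import *
snap('wrist','w3')
import cv2
a=cv2.imread('pics/w2.png')[:300];b=cv2.imread('pics/w3.png')[:300]
cv2.imwrite('pics/c2.png',cv2.vconcat([a,b]))"
```

```text
(no output)
```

View pics/c2.png

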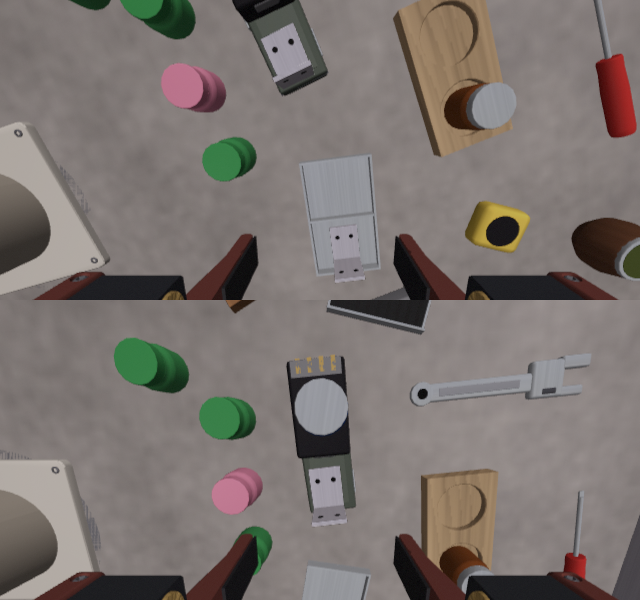

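```bash
python3 - <<'E'
from h import *
w=load("w3")["img"][:,:,::-1]; w1=load("w1")["img"][:,:,::-1]
A=cv2.resize(w[45:240,275:375],None,fx=3,fy=3,interpolation=cv2.INTER_CUBIC)
B=cv2.resize(w[160:300,410:510],None,fx=3,fy=3,interpolation=cv2.INTER_CUBIC)
w2=load("w2")["img"][:,:,::-1]
A=A; 
out=np.zeros((600,800,3),np.uint8);out[:585,:300]=A
out[:420,300:600]=B
cv2.imwrite("pics/c3.png",out[:,:600])
for n,box in [("w3",(285,65,360,150)),("top0",(255,185,290,220))]:
    d=load(n);im=d["img"]
    hsv=cv2.cvtColor(im,cv2.COLOR_RGB2HSV);x0,y0,x1,y1=box
    m=((hsv[...,1]<45)&(hsv[...,2]>(130))).astype(np.uint8);k=np.zeros_like(m);k[y0:y1,x0:x1]=1
    c,_=cv2.findContours(m*k,0,1);c=max(c,key=cv2.contourArea);print(n,cv2.minEnclosingCircle(c),cv2.fitEllipse(c))
E
```

```text
w3 ((320.7050476074219, 106.39888000488281), 27.797203063964844) ((320.927734375, 106.21979522705078), (51.96635818481445, 54.58784866333008), 178.66476440429688)
top0 ((272.0, 191.5), 18.200374603271484) ((271.0875244140625, 194.4247589111328), (26.099578857421875, 33.18235397338867), 81.48201751708984)
```

View pics/c3.png

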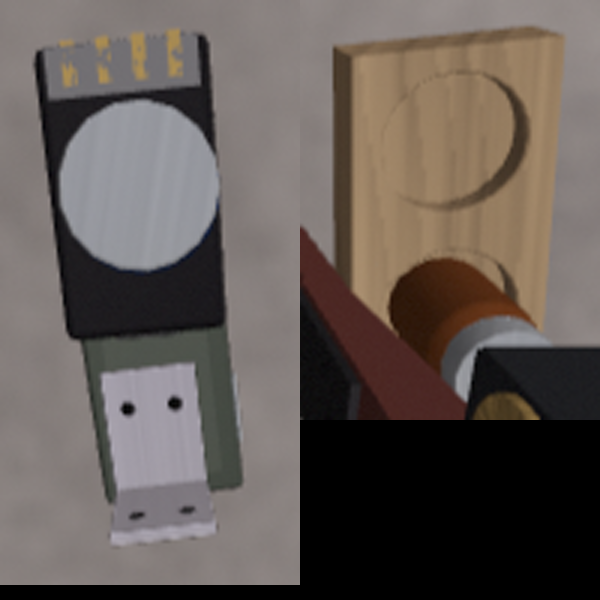

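```bash
python3 - <<'E'
from h import *
w=load("w3");t=load("top0");w2=load("w2");s=load("scene0");w1=load("w1")
f=lambda c:(275+c[0]/3,45+c[1]/3)
g=lambda c:(410+(c[0]-300)/3,160+c[1]/3)
print("lid z142",onz(w,(320.9,106.2),142).round(1))
for tp in [(270,200),(270.5,199),(271,198)]: print("tri top",tp,[np.round(x,1) for x in tri(w,(320.9,106.2),t,tp)])
print("tri scene",[np.round(x,1) for x in tri(w,(320.9,106.2),s,(341,171))])
P=[onz(w,f(c),74) for c in [(36,45),(207,34),(224,328),(70,338)]]
P=np.array(P);print("pack",P.round(1).tolist(),P.mean(0).round(1),[np.linalg.norm(P[i]-P[i-1]).round(1) for i in range(4)])
e=P[0]-P[3];e2=P[1]-P[2];print("yaw of y axis",np.degrees(np.arctan2(e[1],e[0])),np.degrees(np.arctan2(e2[1],e2[0])))
F=np.array([onz(w,f(c),37) for c in [(101,372),(194,362),(211,484),(114,492)]]);print("foot",F.round(1).tolist())
L=np.array([onz(w,f(c),92) for c in [(111,544),(216,533)]]);print("leg outer top",L.round(1).tolist())
C=np.array([onz(w,f(c),32) for c in [(109,500),(243,487)]]);print("case -y",C.round(1).tolist(),C.mean(0))
print("well w3",onz(w,g((455,140)),26).round(1),"tri w2",tri(w,g((455,140)),w2,(447,33)))
Bd=np.array([onz(w,g(c),26) for c in [(352,53),(565,33)]]);print("board",Bd.round(1).tolist())
# charger in w1 : edges
E
python3 - <<'E'
import sys;sys.path.insert(0,'.')
import os;os.chdir('.')
from h import *
w1=load("w1")["img"][:,:,::-1];w2=load("w2")["img"][:,:,::-1];t=load("top0")["img"][:,:,::-1]
o=np.zeros((590,790,3),np.uint8)
a=cv2.resize(w1[70:235,255:425],None,fx=2.4,fy=2.4,interpolation=cv2.INTER_CUBIC);o[:a.shape[0],:a.shape[1]]=a
b=cv2.resize(w2[145:285,290:390],None,fx=3,fy=3,interpolation=cv2.INTER_CUBIC);o[:b.shape[0],420:720]=b
c=cv2.resize(t[140:210,150:250],None,fx=2.4,fy=2.4,interpolation=cv2.INTER_CUBIC);o[420:420+c.shape[0],:240]=c
c=cv2.resize(t[160:220,440:530],None,fx=2.4,fy=2.4,interpolation=cv2.INTER_CUBIC);o[430:430+c.shape[0],300:516]=c
cv2.imwrite("pics/c4.png",o)
E
```

```text
lid z142 [455.8 171.6 142. ]
tri top (270, 200) [array([456.1, 171. , 146.1]), np.float64(0.9)]
tri top (270.5, 199) [array([456.6, 169.7, 154.5]), np.float64(2.8)]
tri top (271, 198) [array([457. , 168.5, 162.9]), np.float64(4.6)]
tri scene [array([456.9, 172.6, 134.8]), np.float64(2.8)]
pack [[420.8, 218.6, 74.0], [478.2, 222.0, 74.0], [486.5, 124.3, 74.0], [429.5, 120.6, 74.0]] [453.7 171.4  74. ] [np.float64(98.4), np.float64(57.5), np.float64(98.0), np.float64(57.1)]
yaw of y axis 95.10993727324951 94.83117975520447
foot [[438.6, 101.7, 37.0], [477.5, 105.9, 37.0], [485.8, 52.5, 37.0], [443.4, 48.8, 37.0]]
leg outer top [[444.6, 46.0, 92.0], [483.9, 50.4, 92.0]]
case -y [[440.9, 43.5, 32.0], [500.4, 49.6, 32.0]] [470.63808311  46.51956599  32.        ]
well w3 [643.9  48.7  26. ] tri w2 (array([642.20223436,  49.12693068,  27.2671777 ]), np.float64(1.8127132026924184))
board [[593.2, 88.5, 26.0], [684.6, 97.4, 26.0]]
```

View pics/c4.png

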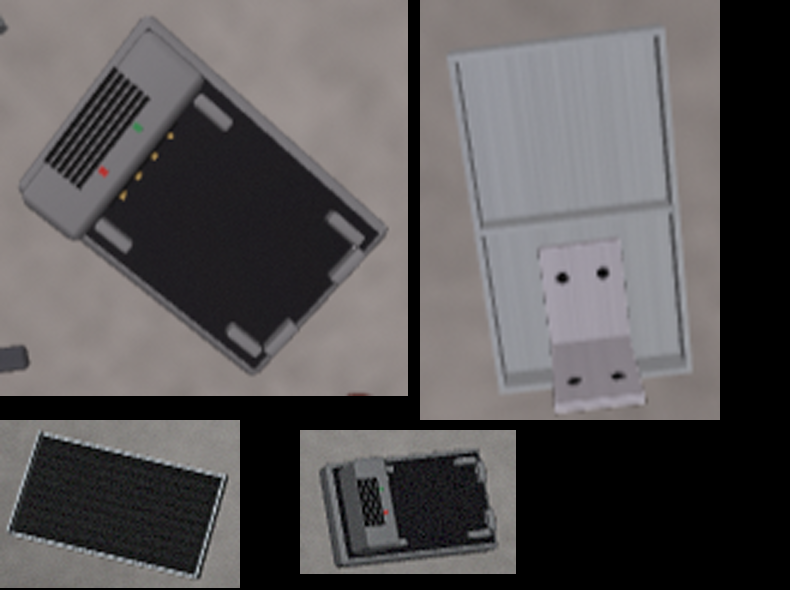

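{"api": "send_rows", "payload": {"commands": [{"translation":[0,0.1,0],"twist":[0,0,0]},{"translation":[-0.01,0.2,-0.05],"twist":[0,0,0]},{"translation":[-0.02,0.3,-0.1],"twist":[0,0,0]},{"translation":[-0.03,0.4,-0.2],"twist":[0,0,0]},{"translation":[-0.04,0.5,-0.3],"twist":[0,0,0]},{"translation":[-0.045,0.62,-0.4],"twist":[0,0,0]},{"translation":[-0.045,0.74,-0.5],"twist":[0,0,0]},{"translation":[-0.045,0.84,-0.55],"twist":[0,0,0]},{"translation":[-0.045,0.905,-0.6],"twist":[0,0,0]},{"translation":[-0.045,0.905,-0.6],"twist":[0,0,0]}]}}

```text
t: 8.25
ee_pos: [455.9, 171.8, 344.0]
orientation: [-2.219, -2.224, 0.001]
ft_force: [1.0, 0.4, 0.7]
width: 87.5
```

{"api": "send_rows", "payload": {"commands": [{"translation":[0,0,-0.1],"twist":[0,0,0]},{"translation":[0,0,-0.2],"twist":[0,0,0]},{"translation":[0,0,-0.3],"twist":[0,0,0]},{"translation":[0,0,-0.4],"twist":[0,0,0]},{"translation":[0,0,-0.5],"twist":[0,0,0]},{"translation":[0,0,-0.6],"twist":[0,0,0]},{"translation":[0,0,-0.66],"twist":[0,0,0]},{"translation":[0,0,-0.7],"twist":[0,0,0]},{"translation":[0,0,-0.7],"twist":[0,0,0]},{"translation":[0,0,-0.7],"twist":[0,0,0]}]}}

```text
t: 9.25
ee_pos: [456.1, 171.0, 274.8]
orientation: [2.22, 2.222, 0.0]
ft_force: [0.4, -0.6, 0.1]
width: 87.7
```

```bash
python3 - <<'E'
from h import *
d=snap("wrist","w4");hsv=cv2.cvtColor(d["img"],cv2.COLOR_RGB2HSV)
m=((hsv[...,0]>105)&(hsv[...,0]<130)&(hsv[...,1]>110)).astype(np.uint8)
x,y,w,h=cv2.boundingRect(m);print(x,y,w,h,m.sum())
E
```

```text
284 206 84 63 2503
```

View pics/w4.png

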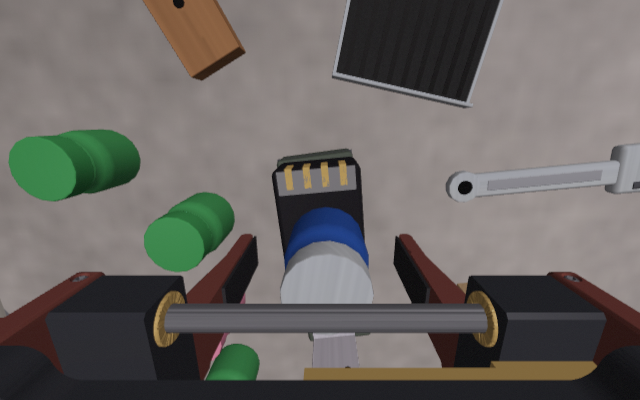

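{"api": "send_rows", "payload": {"commands": [{"translation":[0,0,0],"twist":[0,0,0]},{"translation":[0,0,0],"twist":[0,0,0]},{"translation":[0,0,0],"twist":[0,0,0]},{"translation":[0,0,0],"twist":[0,0,0]},{"translation":[0,0,0],"twist":[0,0,0]},{"translation":[0,0,0],"twist":[0,0,0]},{"translation":[0,0,0],"twist":[0,0,0]},{"translation":[0,0,0],"twist":[0,0,0]},{"translation":[0,0,0],"twist":[0,0,0]},{"translation":[0,0,0],"twist":[0,0,0]}], "grip": 1}}

```text
t: 10.3
ee_pos: [456.0, 171.0, 274.7]
orientation: [2.22, 2.223, 0.0]
ft_force: [-0.4, -1.0, 1.0]
width: 49.5
```

{"api": "send_rows", "payload": {"commands": [{"translation":[0,0,0.02],"twist":[0,0,0]},{"translation":[0,0,0.05],"twist":[0,0,0]},{"translation":[0,0,0.1],"twist":[0,0,0]},{"translation":[0,0,0.15],"twist":[0,0,0]},{"translation":[0,0,0.2],"twist":[0,0,0]},{"translation":[0,0,0.25],"twist":[0,0,0]},{"translation":[0,0,0.3],"twist":[0,0,0]},{"translation":[0,0,0.35],"twist":[0,0,0]},{"translation":[0,0,0.4],"twist":[0,0,0]},{"translation":[0,0,0.4],"twist":[0,0,0]}]}}

```text
t: 11.3
ee_pos: [456.2, 171.1, 315.4]
orientation: [2.22, 2.222, 0.002]
ft_force: [-0.3, 0.3, -0.7]
width: 49.1
```

{"api": "send_rows", "payload": {"commands": [{"translation":[0.05,-0.03,0],"twist":[0,0,0]},{"translation":[0.13,-0.09,0],"twist":[0,0,0]},{"translation":[0.23,-0.15,0],"twist":[0,0,0]},{"translation":[0.33,-0.22,0],"twist":[0,0,0]},{"translation":[0.44,-0.29,0],"twist":[0,0,0]},{"translation":[0.55,-0.36,0],"twist":[0,0,0]},{"translation":[0.65,-0.42,0],"twist":[0,0,0]},{"translation":[0.75,-0.49,0],"twist":[0,0,0]},{"translation":[0.85,-0.55,0],"twist":[0,0,0]},{"translation":[0.94,-0.61,0],"twist":[0,0,0]}]}}

```text
t: 12.3
ee_pos: [550.9, 109.4, 314.7]
orientation: [2.22, 2.222, 0.0]
ft_force: [0.6, 0.3, -0.4]
width: 49.2
```

{"api": "send_rows", "payload": {"commands": [{"translation":[0.1,-0.07,0],"twist":[0,0,0]},{"translation":[0.2,-0.13,0],"twist":[0,0,0]},{"translation":[0.32,-0.2,0],"twist":[0,0,0]},{"translation":[0.44,-0.28,0],"twist":[0,0,0]},{"translation":[0.56,-0.36,0],"twist":[0,0,0]},{"translation":[0.68,-0.44,0],"twist":[0,0,0]},{"translation":[0.78,-0.5,0],"twist":[0,0,0]},{"translation":[0.87,-0.56,0],"twist":[0,0,0]},{"translation":[0.93,-0.6,0],"twist":[0,0,0]},{"translation":[0.94,-0.61,0],"twist":[0,0,0]}]}}

```text
t: 13.3
ee_pos: [644.6, 48.5, 314.6]
orientation: [2.221, 2.222, 0.0]
ft_force: [-0.3, -0.2, -1.6]
width: 49.2
```

{"api": "send_rows", "payload": {"commands": [{"translation":[0,0,-0.08],"twist":[0,0,0]},{"translation":[0,0,-0.18],"twist":[0,0,0]},{"translation":[0,0,-0.28],"twist":[0,0,0]},{"translation":[0,0,-0.38],"twist":[0,0,0]},{"translation":[0,0,-0.48],"twist":[0,0,0]},{"translation":[0,0,-0.56],"twist":[0,0,0]},{"translation":[0,0,-0.62],"twist":[0,0,0]},{"translation":[0,0,-0.66],"twist":[0,0,0]},{"translation":[0,0,-0.7],"twist":[0,0,0]},{"translation":[0,0,-0.7],"twist":[0,0,0]}]}}

```text
t: 14.3
ee_pos: [643.9, 49.0, 244.3]
orientation: [-2.22, -2.222, 0.001]
ft_force: [0.3, -0.3, -1.3]
width: 49.2
```

```bash
python3 - <<'E'
from h import *
from workcell import ctrl
a=snap("wrist","w5")["img"];b=snap("scene","s1")["img"];s=snap("top","t1")["img"]
o=np.zeros((600,800,3),np.uint8)
r=lambda im,f:cv2.resize(im,None,fx=f,fy=f,interpolation=cv2.INTER_CUBIC)
x=r(a[100:350,150:490],1.2);o[:x.shape[0],:x.shape[1]]=x
x=r(b[190:320,300:430],2.8);o[:x.shape[0],420:420+x.shape[1]]=x
x=r(s[90:180,290:400],3);o[310:310+x.shape[0],:x.shape[1]]=x
cv2.imwrite("pics/c5.png",o[:,:,::-1]);print(ctrl.get_obs()["ee_pos"])
E
```

```text
[644.14273883  48.99561653 244.9973535 ]
```

View pics/c5.png

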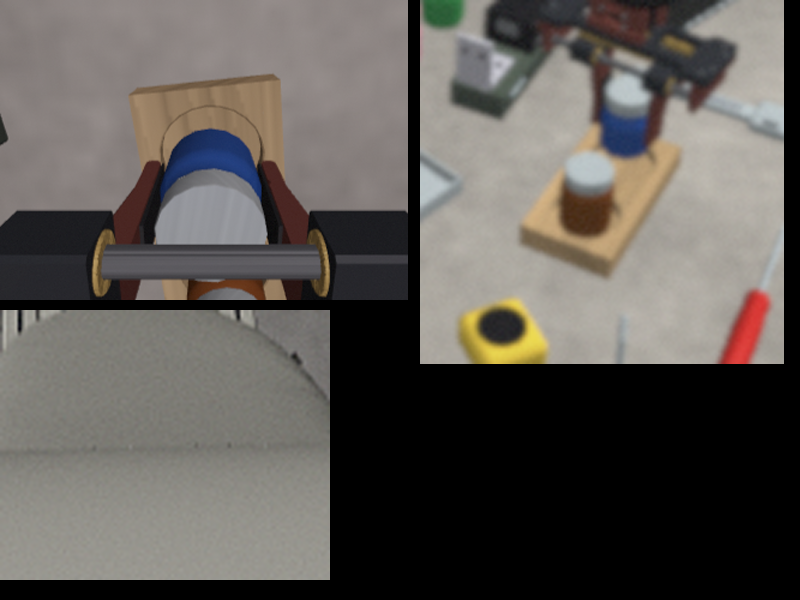

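{"api": "send_rows", "payload": {"commands": [{"translation":[0,0,-0.05],"twist":[0,0,0]},{"translation":[0,0,-0.1],"twist":[0,0,0]},{"translation":[0,0,-0.15],"twist":[0,0,0]},{"translation":[0,0,-0.19],"twist":[0,0,0]},{"translation":[0,0,-0.22],"twist":[0,0,0]},{"translation":[0,0,-0.25],"twist":[0,0,0]},{"translation":[0,0,-0.27],"twist":[0,0,0]},{"translation":[0,0,-0.29],"twist":[0,0,0]},{"translation":[0,0,-0.295],"twist":[0,0,0]},{"translation":[0,0,-0.295],"twist":[0,0,0]}]}}

```text
t: 15.45
ee_pos: [644.0, 49.0, 215.2]
orientation: [-2.22, -2.223, -0.0]
ft_force: [0.1, -0.6, -0.6]
width: 49.1
```

{"api": "send_rows", "payload": {"commands": [{"translation":[0,0,0],"twist":[0,0,0]},{"translation":[0,0,0],"twist":[0,0,0]},{"translation":[0,0,0],"twist":[0,0,0]},{"translation":[0,0,0],"twist":[0,0,0]},{"translation":[0,0,0],"twist":[0,0,0]},{"translation":[0,0,0],"twist":[0,0,0]},{"translation":[0,0,0],"twist":[0,0,0]},{"translation":[0,0,0],"twist":[0,0,0]},{"translation":[0,0,0],"twist":[0,0,0]},{"translation":[0,0,0],"twist":[0,0,0]}], "grip": -1}}

```text
t: 16.45
ee_pos: [644.0, 49.0, 215.1]
orientation: [-2.22, -2.223, 0.0]
ft_force: [0.2, 0.6, -0.1]
width: 88.0
```

{"api": "send_rows", "payload": {"commands": [{"translation":[0,0,0.05],"twist":[0,0,0]},{"translation":[0,0,0.15],"twist":[0,0,0]},{"translation":[0,0,0.26],"twist":[0,0,0]},{"translation":[0,0,0.38],"twist":[0,0,0]},{"translation":[0,0,0.5],"twist":[0,0,0]},{"translation":[0,0,0.62],"twist":[0,0,0]},{"translation":[0,0,0.74],"twist":[0,0,0]},{"translation":[0,0,0.86],"twist":[0,0,0]},{"translation":[0,0,0.96],"twist":[0,0,0]},{"translation":[0,0,1],"twist":[0,0,0]}]}}

```text
t: 17.45
ee_pos: [644.3, 49.0, 316.7]
orientation: [2.22, 2.222, 0.002]
ft_force: [0.2, -0.4, -0.4]
width: 87.9
```

```bash
python3 - <<'E'
from h import *
d=snap("wrist","w6");print(d["cam_to_world"][:3,3].round(1))
for n in ["w3","w6"]:
    d=load(n);hsv=cv2.cvtColor(d["img"],cv2.COLOR_RGB2HSV)
    m=((hsv[...,0]>105)&(hsv[...,0]<130)&(hsv[...,1]>110)).astype(np.uint8)
    print(n,cv2.boundingRect(m),m.sum())
E
```

```text
[643.3 128.7 296.6]
w3 (312, 120, 34, 17) 28
w6 (107, 24, 529, 188) 624
```

```bash
python3 - <<'E'
from h import *
w1=load("w1");t=load("top0")
f=lambda c:(255+c[0]/2.4,70+c[1]/2.4)
g=lambda c:(440+(c[0]-300)/2.4,160+(c[1]-430)/2.4)
def sh(n,d,h,cs,z):
    P=np.array([onz(d,h(c),z)[:2] for c in cs]);print(n,z,P.round(1).tolist(),"mean",P.mean(0).round(1));return P
# black floor corners R,B,(tower foot left), upper right
for z in (34,):
    P=sh("floor",w1,f,[(385,226),(252,364),(90,240),(205,88)],z)
    print([round(float(np.linalg.norm(P[i]-P[i-1])),1) for i in range(4)])
sh("outer",w1,f,[(387,237),(253,375)],34)
sh("guides sides UL,UR,BL,BR",w1,f,[(213,112),(345,227),(113,235),(243,338)],44)
sh("guides end R,B",w1,f,[(345,265),(280,335)],44)
sh("contacts",w1,f,[(122,195),(138,176),(154,156),(170,135)],60)
sh("topcam floor",t,g,[(388,462),(487,456),(495,545),(400,545)],34)
print("tri contacts mid?")
for a,b in [((385,230),(483,452)),((252,370),(496,548))]: print(tri(w1,f(a),t,g(b)))
E
```

```text
floor 34 [[580.2, -435.7], [478.5, -447.7], [460.3, -336.6], [555.6, -320.5]] mean [ 518.6 -385.1]
[117.8, 102.4, 112.6, 96.6]
outer 34 [[577.5, -441.1], [474.7, -453.1]] mean [ 526.1 -447.1]
guides sides UL,UR,BL,BR 44 [[550.5, -331.4], [563.4, -419.1], [472.9, -342.2], [486.1, -429.4]] mean [ 518.2 -380.5]
guides end R,B 44 [[551.2, -434.7], [501.8, -441.5]] mean [ 526.5 -438.1]
contacts 60 [[492.2, -330.1], [504.0, -328.7], [515.9, -327.0], [527.9, -325.1]] mean [ 510.  -327.7]
topcam floor 34 [[561.9, -340.4], [572.2, -447.5], [475.6, -450.9], [472.4, -350.0]] mean [ 520.5 -397.2]
tri contacts mid?
(array([ 575.12745586, -435.14887235,   46.60231698]), np.float64(5.733357599993752))
(array([ 474.27573379, -454.93134803,   25.13557835]), np.float64(2.4244577940504475))
```

{"api": "send_rows", "payload": {"commands": [{"translation":[-0.1,0.02,0.04],"twist":[0,0,0.01]},{"translation":[-0.2,0.05,0.08],"twist":[0,0,0.02]},{"translation":[-0.3,0.07,0.12],"twist":[0,0,0.03]},{"translation":[-0.4,0.1,0.16],"twist":[0,0,0.04]},{"translation":[-0.5,0.12,0.2],"twist":[0,0,0.05]},{"translation":[-0.6,0.15,0.24],"twist":[0,0,0.06]},{"translation":[-0.7,0.17,0.28],"twist":[0,0,0.07]},{"translation":[-0.8,0.2,0.32],"twist":[0,0,0.08]},{"translation":[-0.9,0.23,0.36],"twist":[0,0,0.09]},{"translation":[-1,0.25,0.4],"twist":[0,0,0.09]}]}}

```text
t: 18.5
ee_pos: [543.1, 74.3, 355.5]
orientation: [2.169, 2.272, 0.0]
ft_force: [0.3, -0.5, -0.7]
width: 87.8
```

{"api": "send_rows", "payload": {"commands": [{"translation":[-0.1,0.02,0],"twist":[0,0,0.01]},{"translation":[-0.2,0.05,0],"twist":[0,0,0.02]},{"translation":[-0.3,0.07,0],"twist":[0,0,0.03]},{"translation":[-0.4,0.1,0],"twist":[0,0,0.04]},{"translation":[-0.5,0.12,0],"twist":[0,0,0.05]},{"translation":[-0.6,0.15,0],"twist":[0,0,0.06]},{"translation":[-0.7,0.17,0],"twist":[0,0,0.07]},{"translation":[-0.8,0.2,0],"twist":[0,0,0.08]},{"translation":[-0.9,0.23,0],"twist":[0,0,0.09]},{"translation":[-0.9,0.25,0],"twist":[0,0,0.09]}]}}

```text
t: 19.5
ee_pos: [452.6, 99.2, 355.1]
orientation: [-2.117, -2.32, 0.001]
ft_force: [0.2, -0.6, -0.3]
width: 87.6
```

```bash
python3 - <<'E'
from h import *
from workcell import ctrl
d=snap("wrist","w7");print(ctrl.get_obs()["ee_pos"])
u=proj(d,(454,171,74));print(u)
cv2.imwrite("pics/c6.png",np.vstack([cv2.resize(d["img"][20:240,250:400,::-1],None,fx=2.7,fy=2.7,interpolation=cv2.INTER_CUBIC)]))
E
```

```text
[453.51668654  99.41898729 355.2879747 ]
[335.32437311 129.65845893]
```

View pics/c6.png

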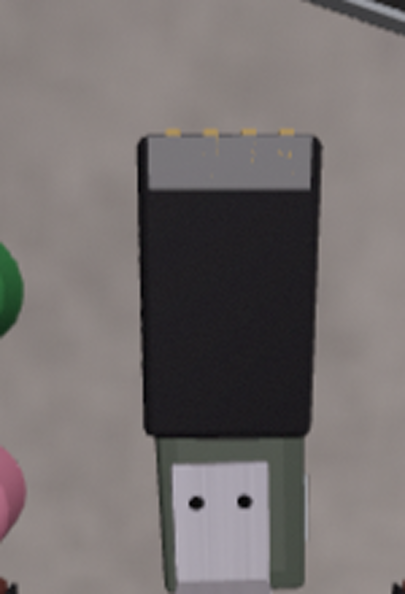

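```bash
python3 - <<'E'
from h import *
d=load("w7");f=lambda c:(250+c[0]/2.7,20+c[1]/2.7)
P=np.array([onz(d,f(c),74) for c in [(138,137),(321,137),(310,435),(146,435)]]);print(P.round(1).tolist(),P.mean(0).round(1))
for a,b in ((0,3),(1,2)): e=P[a]-P[b];print(np.degrees(np.arctan2(e[1],e[0])))
w=load("w3");g=lambda c:(275+c[0]/3,45+c[1]/3)
for a,b in [((138,137),(36,45)),((321,137),(207,34)),((310,435),(224,328)),((146,435),(70,338))]:
    print([np.round(x,1) for x in tri(d,f(a),w,g(b))])
F=np.array([onz(d,f(c),37) for c in [(173,464),(267,462),(270,580),(177,583)]]);print("foot",F.round(1).tolist())
F=np.array([onz(d,f(c),32) for c in [(303,587),(165,590)]]);print("case",F.round(1).tolist())
E
```

```text
[[419.9, 216.9, 74.0], [477.7, 222.1, 74.0], [486.9, 126.2, 74.0], [429.0, 120.9, 74.0]] [453.4 171.5  74. ]
95.4326341405158
95.47217187774937
[array([422.2, 215. ,  90.7]), np.float64(1.7)]
[array([478.6, 223.3,  67. ]), np.float64(0.1)]
[array([487.9, 123.7,  64.2]), np.float64(1.6)]
[array([428.9, 119.9,  68.9]), np.float64(0.3)]
foot [[438.7, 101.7, 37.0], [476.9, 106.0, 37.0], [484.2, 54.3, 37.0], [444.5, 49.3, 37.0]]
case [[499.6, 50.3, 32.0], [439.6, 43.4, 32.0]]
```

{"api": "send_rows", "payload": {"commands": [{"translation":[0,0.08,0],"twist":[0,0,0]},{"translation":[0,0.16,-0.05],"twist":[0,0,0]},{"translation":[0,0.24,-0.1],"twist":[0,0,0]},{"translation":[0,0.32,-0.15],"twist":[0,0,0]},{"translation":[0,0.4,-0.2],"twist":[0,0,0]},{"translation":[0,0.48,-0.25],"twist":[0,0,0]},{"translation":[0,0.56,-0.3],"twist":[0,0,0.01]},{"translation":[0,0.64,-0.35],"twist":[0,0,0.01]},{"translation":[0,0.72,-0.4],"twist":[0,0,0.01]},{"translation":[0,0.72,-0.4],"twist":[0,0,0.01]}]}}

```text
t: 20.55
ee_pos: [453.9, 171.8, 314.5]
orientation: [-2.111, -2.326, 0.001]
ft_force: [-1.0, 0.0, -0.2]
width: 88.1
```

{"api": "send_rows", "payload": {"commands": [{"translation":[0,0,-0.12],"twist":[0,0,0]},{"translation":[0,0,-0.24],"twist":[0,0,0]},{"translation":[0,0,-0.36],"twist":[0,0,0]},{"translation":[0,0,-0.48],"twist":[0,0,0]},{"translation":[0,0,-0.6],"twist":[0,0,0]},{"translation":[0,0,-0.72],"twist":[0,0,0]},{"translation":[0,0,-0.82],"twist":[0,0,0]},{"translation":[0,0,-0.9],"twist":[0,0,0]},{"translation":[0,0,-0.95],"twist":[0,0,0]},{"translation":[0,0,-0.95],"twist":[0,0,0]}]}}

```text
t: 21.55
ee_pos: [453.8, 170.9, 219.5]
orientation: [-2.112, -2.325, 0.001]
ft_force: [-0.0, 0.6, -0.2]
width: 87.8
```

{"api": "send_rows", "payload": {"commands": [{"translation":[0,0,0],"twist":[0,0,0]},{"translation":[0,0,0],"twist":[0,0,0]},{"translation":[0,0,0],"twist":[0,0,0]},{"translation":[0,0,0],"twist":[0,0,0]},{"translation":[0,0,0],"twist":[0,0,0]},{"translation":[0,0,0],"twist":[0,0,0]},{"translation":[0,0,0],"twist":[0,0,0]},{"translation":[0,0,0],"twist":[0,0,0]},{"translation":[0,0,0],"twist":[0,0,0]},{"translation":[0,0,0],"twist":[0,0,0]}], "grip": 1}}

```text
t: 22.55
ee_pos: [454.1, 171.0, 220.5]
orientation: [2.112, 2.325, 0.001]
ft_force: [-1.1, -1.2, 6.1]
width: 59.8
```

{"api": "send_rows", "payload": {"commands": [{"translation":[0,0,0.05],"twist":[0,0,0]},{"translation":[0,0,0.1],"twist":[0,0,0]},{"translation":[0,0,0.2],"twist":[0,0,0]},{"translation":[0,0,0.3],"twist":[0,0,0]},{"translation":[0,0,0.4],"twist":[0,0,0]},{"translation":[0,0,0.5],"twist":[0,0,0]},{"translation":[0,0,0.6],"twist":[0,0,0]},{"translation":[0,0,0.7],"twist":[0,0,0]},{"translation":[0,0,0.8],"twist":[0,0,0]},{"translation":[0,0,0.9],"twist":[0,0,0]}]}}

```text
t: 23.55
ee_pos: [453.9, 171.0, 311.0]
orientation: [2.112, 2.325, 0.0]
ft_force: [0.4, -0.4, -3.8]
width: 59.7
```

{"api": "send_rows", "payload": {"commands": [{"translation":[0.01,-0.05,0],"twist":[0,0,0]},{"translation":[0.02,-0.12,0],"twist":[0,0,0]},{"translation":[0.03,-0.2,0],"twist":[0,0,0]},{"translation":[0.04,-0.3,0],"twist":[0,0,0]},{"translation":[0.05,-0.4,0],"twist":[0,0,0.01]},{"translation":[0.06,-0.5,0],"twist":[0,0,0.01]},{"translation":[0.07,-0.6,0],"twist":[0,0,0.01]},{"translation":[0.08,-0.7,0],"twist":[0,0,0.01]},{"translation":[0.09,-0.8,0],"twist":[0,0,0.01]},{"translation":[0.1,-0.9,0],"twist":[0,0,0.01]}]}}

```text
t: 24.55
ee_pos: [464.1, 80.1, 310.2]
orientation: [2.107, 2.331, 0.0]
ft_force: [0.1, -0.0, -3.8]
width: 60.0
```

{"api": "send_rows", "payload": {"commands": [{"translation":[0.01,-0.1,0],"twist":[0,0,0]},{"translation":[0.02,-0.2,0],"twist":[0,0,0]},{"translation":[0.03,-0.3,0],"twist":[0,0,0]},{"translation":[0.04,-0.4,0],"twist":[0,0,0]},{"translation":[0.06,-0.5,0],"twist":[0,0,0.01]},{"translation":[0.07,-0.6,0],"twist":[0,0,0.01]},{"translation":[0.08,-0.7,0],"twist":[0,0,0.01]},{"translation":[0.09,-0.8,0],"twist":[0,0,0.02]},{"translation":[0.1,-0.9,0],"twist":[0,0,0.02]},{"translation":[0.11,-1,0],"twist":[0,0,0.02]}]}}

```text
t: 25.55
ee_pos: [475.0, -19.8, 310.2]
orientation: [-2.095, -2.341, 0.0]
ft_force: [0.1, 0.3, -3.9]
width: 59.9
```

{"api": "send_rows", "payload": {"commands": [{"translation":[0.01,-0.1,0],"twist":[0,0,0]},{"translation":[0.02,-0.2,0],"twist":[0,0,0]},{"translation":[0.03,-0.3,0],"twist":[0,0,0]},{"translation":[0.04,-0.4,0],"twist":[0,0,0]},{"translation":[0.06,-0.5,0],"twist":[0,0,0.01]},{"translation":[0.07,-0.6,0],"twist":[0,0,0.01]},{"translation":[0.08,-0.7,0],"twist":[0,0,0.01]},{"translation":[0.09,-0.8,0],"twist":[0,0,0.02]},{"translation":[0.1,-0.9,0],"twist":[0,0,0.02]},{"translation":[0.11,-1,0],"twist":[0,0,0.02]}]}}

```text
t: 26.55
ee_pos: [486.1, -119.8, 310.2]
orientation: [2.083, 2.352, -0.0]
ft_force: [0.2, 0.5, -3.9]
width: 59.8
```

{"api": "send_rows", "payload": {"commands": [{"translation":[0.01,-0.1,0],"twist":[0,0,0]},{"translation":[0.02,-0.2,0],"twist":[0,0,0]},{"translation":[0.03,-0.3,0],"twist":[0,0,0]},{"translation":[0.04,-0.4,0],"twist":[0,0,0]},{"translation":[0.06,-0.5,0],"twist":[0,0,0.01]},{"translation":[0.07,-0.6,0],"twist":[0,0,0.01]},{"translation":[0.08,-0.7,0],"twist":[0,0,0.01]},{"translation":[0.09,-0.8,0],"twist":[0,0,0.02]},{"translation":[0.1,-0.9,0],"twist":[0,0,0.02]},{"translation":[0.11,-1,0],"twist":[0,0,0.02]}]}}

```text
t: 27.55
ee_pos: [497.0, -219.9, 310.1]
orientation: [-2.071, -2.362, 0.0]
ft_force: [-1.3, -0.5, -3.9]
width: 60.0
```

{"api": "send_rows", "payload": {"commands": [{"translation":[0.01,-0.1,0],"twist":[0,0,0]},{"translation":[0.02,-0.2,0],"twist":[0,0,0]},{"translation":[0.03,-0.3,0],"twist":[0,0,0]},{"translation":[0.04,-0.4,0],"twist":[0,0,0]},{"translation":[0.06,-0.5,0],"twist":[0,0,0.01]},{"translation":[0.07,-0.6,0],"twist":[0,0,0.01]},{"translation":[0.08,-0.7,0],"twist":[0,0,0.01]},{"translation":[0.09,-0.8,0],"twist":[0,0,0.02]},{"translation":[0.1,-0.9,0],"twist":[0,0,0.02]},{"translation":[0.11,-1,0],"twist":[0,0,0.02]}]}}

```text
t: 28.55
ee_pos: [508.0, -319.8, 310.2]
orientation: [-2.059, -2.372, 0.0]
ft_force: [-0.7, -0.3, -4.9]
width: 59.9
```

{"api": "send_rows", "payload": {"commands": [{"translation":[0.01,-0.1,0],"twist":[0,0,0]},{"translation":[0.03,-0.2,0],"twist":[0,0,0]},{"translation":[0.05,-0.3,0],"twist":[0,0,0]},{"translation":[0.07,-0.4,0],"twist":[0,0,0]},{"translation":[0.08,-0.48,0],"twist":[0,0,0]},{"translation":[0.09,-0.55,0],"twist":[0,0,0]},{"translation":[0.1,-0.6,0],"twist":[0,0,0]},{"translation":[0.1,-0.62,0],"twist":[0,0,0]},{"translation":[0.1,-0.62,0],"twist":[0,0,0]},{"translation":[0.1,-0.62,0],"twist":[0,0,0]}]}}

```text
t: 29.55
ee_pos: [517.9, -380.8, 310.1]
orientation: [-2.059, -2.372, -0.0]
ft_force: [0.0, 0.3, -3.4]
width: 59.7
```

```bash
python3 - <<'E'
from h import *
from workcell import ctrl
d=snap("wrist","w8");t=snap("top","t2");print(ctrl.get_obs()["ee_pos"],ctrl.get_obs()["orientation"])
o=np.vstack([cv2.resize(d["img"][100:340,180:470,::-1],(580,480))])
cv2.imwrite("pics/c7.png",np.hstack([o]))
E
```

```text
[ 517.98656869 -380.70691319  310.17941376] [-2.05899537e+00 -2.37250298e+00 -5.96238660e-05]
```

View pics/c7.png

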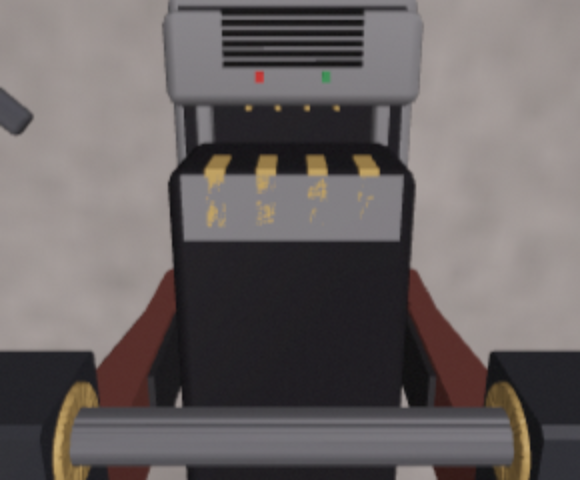

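```bash
python3 - <<'E'
from h import *
d=load("w8");c=np.array([518,-380.7]);a=np.radians(8.1);ex=np.array([np.cos(a),np.sin(a)]);ey=np.array([-ex[1],ex[0]])
f=lambda p:(180+p[0]/2,100+p[1]/2)
for n,p,z in [("tower top front",(292,103),84),("tower L",(165,95),80),("tower R",(421,95),80),("pack top edge",(292,174),164),("packTL",(182,174),163),("packTR",(405,174),163),("contacts",(293,107),50),("contacts",(293,107),40)]:
    q=onz(d,f(p),z)[:2]-c;print(n,z,(q@ex).round(1),(q@ey).round(1))
w=load("w1");g=lambda c:(255+c[0]/2.4,70+c[1]/2.4)
for z in (84,80): 
  for p in [(205,85),(75,238)]:
    q=onz(w,g(p),z)[:2]-c;print("w1 tower front",z,(q@ex).round(1),(q@ey).round(1))
E
```

```text
tower top front 84 -0.5 57.8
tower L 80 -47.7 60.3
tower R 80 47.4 60.2
pack top edge 164 -0.7 50.0
packTL 163 -26.5 49.8
packTR 163 25.8 49.7
contacts 50 -0.0 52.4
contacts 40 0.0 51.3
w1 tower front 84 43.3 55.6
w1 tower front 84 -44.1 58.6
w1 tower front 80 43.5 55.6
w1 tower front 80 -45.0 58.6
```

{"api": "send_rows", "payload": {"commands": [{"translation":[0,0,-0.1],"twist":[0,0,0]},{"translation":[0,0,-0.2],"twist":[0,0,0]},{"translation":[0,0,-0.3],"twist":[0,0,0]},{"translation":[0,0,-0.4],"twist":[0,0,0]},{"translation":[0,0,-0.5],"twist":[0,0,0]},{"translation":[0,0,-0.6],"twist":[0,0,0]},{"translation":[0,0,-0.7],"twist":[0,0,0]},{"translation":[0,0,-0.78],"twist":[0,0,0]},{"translation":[0,0,-0.83],"twist":[0,0,0]},{"translation":[0,0,-0.87],"twist":[0,0,0]}]}}

```text
t: 30.65
ee_pos: [518.0, -381.0, 222.7]
orientation: [-2.059, -2.372, 0.0]
ft_force: [-0.8, 0.0, -4.5]
width: 60.2
```

{"api": "send_rows", "payload": {"commands": [{"translation":[0,0,0],"twist":[0,0,0]},{"translation":[0,0,0],"twist":[0,0,0]},{"translation":[0,0,0],"twist":[0,0,0]},{"translation":[0,0,0],"twist":[0,0,0]},{"translation":[0,0,0],"twist":[0,0,0]},{"translation":[0,0,0],"twist":[0,0,0]},{"translation":[0,0,0],"twist":[0,0,0]},{"translation":[0,0,0],"twist":[0,0,0]},{"translation":[0,0,0],"twist":[0,0,0]},{"translation":[0,0,0],"twist":[0,0,0]}], "grip": -1}}

```text
t: 31.65
ee_pos: [518.0, -381.0, 223.2]
orientation: [-2.059, -2.372, 0.0]
ft_force: [-0.3, 0.6, 0.5]
width: 87.7
```

{"api": "send_rows", "payload": {"commands": [{"translation":[0,0,0.05],"twist":[0,0,0]},{"translation":[0,0,0.15],"twist":[0,0,0]},{"translation":[0,0,0.25],"twist":[0,0,0]},{"translation":[0,0,0.35],"twist":[0,0,0]},{"translation":[0,0,0.45],"twist":[0,0,0]},{"translation":[0,0,0.55],"twist":[0,0,0]},{"translation":[0,0,0.65],"twist":[0,0,0]},{"translation":[0,0,0.75],"twist":[0,0,0]},{"translation":[0,0,0.85],"twist":[0,0,0]},{"translation":[0,0,0.95],"twist":[0,0,0]}]}}

```text
t: 32.65
ee_pos: [518.0, -381.0, 319.0]
orientation: [-2.059, -2.372, 0.0]
ft_force: [-0.1, -0.0, -0.4]
width: 87.9
```

```bash
python3 - <<'E'
from h import *
d=snap("wrist","w9")
cv2.imwrite("pics/c8.png",cv2.resize(d["img"][100:340,180:470,::-1],(580,480)))
E
```

```text
(no output)
```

View pics/c8.png

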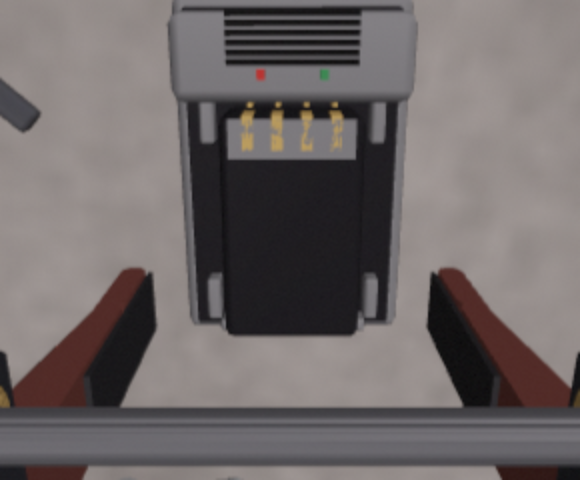

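```bash
python3 - <<'E'
from h import *
w=load("w2");w3=load("w3");t=load("top0");f=lambda c:(290+(c[0]-420)/3,145+c[1]/3)
for n,cs in [("outer",[(448,57),(666,28),(692,372),(500,394)])]:
    P=np.array([onz(w,f(c),18)[:2] for c in cs]);print(n,P.round(1).tolist(),P.mean(0).round(1),[np.linalg.norm(P[i]-P[i-1]).round(1) for i in range(4)])
    for a,b in((0,3),(1,2)): e=P[a]-P[b];print("yaw",np.degrees(np.arctan2(-e[0],e[1])))
    e=(P[0]+P[1]-P[2]-P[3]);e/=np.linalg.norm(e);print("free_half", P.mean(0)+42.5*e, "from far edge",(P[0]+P[1])/2-42.5*e)
D=[onz(w,f(c),18).round(1) for c in [(484,222),(672,207)]];print("div",D)
B=np.array([onz(w,f(c),8) for c in [(538,250),(622,240)]]);print("other foot",B.round(1).tolist())
# top camera corners: c1 crop scale 2.1 offset 150,90
g=lambda c:(150+c[0]/2.1,90+c[1]/2.1)
P=np.array([onz(t,g(c),18)[:2] for c in [(442,276),(456,198),(592,228),(580,299)]]);print("top",P.round(1).tolist(),P.mean(0))
d=load("w9");c0=np.array([518,-380.7]);a=np.radians(8.1);ex=np.array([np.cos(a),np.sin(a)]);ey=np.array([-ex[1],ex[0]])
for p in [(227,119),(356,119),(357,333),(228,333)]:
    q=onz(d,(180+p[0]/2,100+p[1]/2),76)[:2]-c0;print("pack",(q@ex).round(1),(q@ey).round(1))
E
```

```text
outer [[433.6, -45.8], [528.5, -60.8], [500.7, -228.2], [406.2, -213.0]] [ 467.3 -136.9] [np.float64(169.4), np.float64(96.1), np.float64(169.8), np.float64(95.8)]
yaw -9.298641400661712
yaw -9.426334302365516
free_half [474.17819235 -94.99532377] from far edge [474.14568596 -95.19247873]
div [array([ 425.7, -123.8,   18. ]), array([ 511.6, -141.6,   18. ])]
other foot [[445.0, -148.4, 8.0], [485.3, -154.9, 8.0]]
top [[430.1, -45.2], [527.2, -61.0], [495.2, -228.4], [407.5, -212.5]] [ 464.99924975 -136.75495607]
pack -26.4 49.4
pack 25.2 49.3
pack 28.7 -46.5
pack -29.2 -46.4
```

{"api": "send_rows", "payload": {"commands": [{"translation":[-0.01,0.1,0],"twist":[0,0,0]},{"translation":[-0.02,0.2,0],"twist":[0,0,0]},{"translation":[-0.03,0.3,0],"twist":[0,0,0]},{"translation":[-0.04,0.4,0],"twist":[0,0,0]},{"translation":[-0.05,0.5,0],"twist":[0,0,0]},{"translation":[-0.06,0.6,0],"twist":[0,0,0]},{"translation":[-0.07,0.7,0],"twist":[0,0,0]},{"translation":[-0.08,0.8,0],"twist":[0,0,0]},{"translation":[-0.09,0.9,0],"twist":[0,0,-0.01]},{"translation":[-0.1,1,0],"twist":[0,0,-0.01]}]}}

```text
t: 33.7
ee_pos: [507.9, -280.2, 318.2]
orientation: [2.066, 2.367, 0.0]
ft_force: [-0.2, -0.1, -0.3]
width: 87.9
```

{"api": "send_rows", "payload": {"commands": [{"translation":[-0.01,0.1,0],"twist":[0,0,0]},{"translation":[-0.02,0.2,0],"twist":[0,0,0]},{"translation":[-0.03,0.3,0],"twist":[0,0,0]},{"translation":[-0.04,0.4,0],"twist":[0,0,0]},{"translation":[-0.05,0.5,0],"twist":[0,0,0]},{"translation":[-0.06,0.6,0],"twist":[0,0,0]},{"translation":[-0.07,0.7,0],"twist":[0,0,0]},{"translation":[-0.08,0.8,0],"twist":[0,0,0]},{"translation":[-0.09,0.9,0],"twist":[0,0,-0.01]},{"translation":[-0.1,1,0],"twist":[0,0,-0.01]}]}}

```text
t: 34.7
ee_pos: [497.9, -180.2, 318.2]
orientation: [2.072, 2.362, 0.0]
ft_force: [0.3, 0.8, -0.4]
width: 88.1
```

{"api": "send_rows", "payload": {"commands": [{"translation":[-0.01,0.1,0],"twist":[0,0,0]},{"translation":[-0.03,0.2,0],"twist":[0,0,0]},{"translation":[-0.04,0.3,0],"twist":[0,0,0]},{"translation":[-0.06,0.4,0],"twist":[0,0,-0.01]},{"translation":[-0.08,0.5,0],"twist":[0,0,-0.01]},{"translation":[-0.1,0.6,0],"twist":[0,0,-0.01]},{"translation":[-0.12,0.7,0],"twist":[0,0,-0.02]},{"translation":[-0.13,0.8,0],"twist":[0,0,-0.02]},{"translation":[-0.14,0.9,0],"twist":[0,0,-0.02]},{"translation":[-0.15,1,0],"twist":[0,0,-0.02]}]}}

```text
t: 35.7
ee_pos: [482.9, -80.2, 318.2]
orientation: [2.083, 2.352, 0.0]
ft_force: [0.4, 0.3, 0.0]
width: 88.0
```

{"api": "send_rows", "payload": {"commands": [{"translation":[-0.02,0.08,0],"twist":[0,0,0]},{"translation":[-0.04,0.16,0],"twist":[0,0,0]},{"translation":[-0.06,0.24,0],"twist":[0,0,0]},{"translation":[-0.08,0.32,0],"twist":[0,0,-0.01]},{"translation":[-0.1,0.4,0],"twist":[0,0,-0.01]},{"translation":[-0.12,0.48,0],"twist":[0,0,-0.01]},{"translation":[-0.14,0.54,0],"twist":[0,0,-0.02]},{"translation":[-0.16,0.58,0],"twist":[0,0,-0.02]},{"translation":[-0.18,0.6,0],"twist":[0,0,-0.02]},{"translation":[-0.19,0.6,0],"twist":[0,0,-0.02]}]}}

```text
t: 36.7
ee_pos: [463.8, -20.8, 318.2]
orientation: [-2.094, -2.342, 0.0]
ft_force: [-0.6, 0.7, 0.4]
width: 87.9
```

```bash
python3 - <<'E'
from h import *
from workcell import ctrl
d=snap("wrist","w10");o=ctrl.get_obs();print(o["ee_pos"],o["orientation"])
a=cv2.resize(d["img"][10:240,240:440,::-1],None,fx=2.5,fy=2.5,interpolation=cv2.INTER_CUBIC)
cv2.imwrite("pics/c9.png",a)
E
```

```text
[463.7310323  -20.99478574 318.17100069] [-2.09454194e+00 -2.34130368e+00  2.42763873e-04]
```

View pics/c9.png

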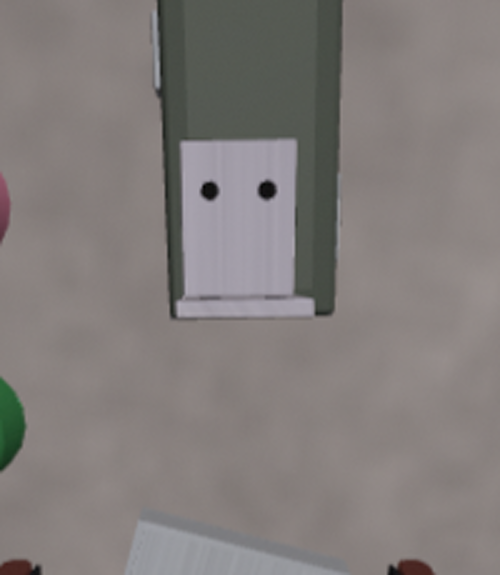

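```bash
python3 - <<'E'
from h import *
d=load("w10");f=lambda c:(240+c[0]/2.5,10+c[1]/2.5)
A=[onz(d,f(c),92)[:2] for c in [(177,299),(314,297),(315,317),(177,317)]];print(np.round(A,1).tolist(),np.mean(A,0))
F=[onz(d,f(c),37)[:2] for c in [(181,141),(297,139)]];print("foot far",np.round(F,1).tolist(),np.mean(F,0))
w=load("w3");print("leg height tri",[tri(d,f(a),w,(275+b[0]/3,45+b[1]/3)) for a,b in [((177,317),(111,544)),((315,317),(216,533))]])
C=[onz(d,f(c),32)[:2] for c in [(170,319),(334,314)]];print("case",np.round(C,1).tolist(),np.mean(C,0))
E
```

```text
[[444.4, 50.7], [483.3, 55.6], [484.5, 50.1], [444.9, 45.7]] [464.27445157  50.4945647 ]
foot far [[438.2, 100.7], [477.5, 105.6]] [457.87770888 103.15378296]
leg height tri [(array([444.67486025,  45.62284438,  91.03232802]), np.float64(0.32604859391165586)), (array([484.26125834,  50.10084203,  91.31432176]), np.float64(0.6314929930628113))]
case [[439.7, 41.0], [500.2, 49.5]] [469.95779459  45.23910823]
```

{"api": "send_rows", "payload": {"commands": [{"translation":[0,0.08,-0.01],"twist":[0,0,0]},{"translation":[0,0.16,-0.02],"twist":[0,0,0]},{"translation":[0,0.24,-0.03],"twist":[0,0,0]},{"translation":[0,0.32,-0.04],"twist":[0,0,0]},{"translation":[0,0.42,-0.06],"twist":[0,0,0]},{"translation":[0,0.52,-0.08],"twist":[0,0,0]},{"translation":[0,0.6,-0.1],"twist":[0,0,0]},{"translation":[0,0.67,-0.1],"twist":[0,0,0]},{"translation":[0,0.71,-0.1],"twist":[0,0,0]},{"translation":[0,0.71,-0.1],"twist":[0,0,0]}]}}

```text
t: 37.75
ee_pos: [464.0, 50.5, 308.2]
orientation: [2.094, 2.342, 0.0]
ft_force: [-0.1, -0.7, -0.1]
width: 87.8
```

{"api": "send_rows", "payload": {"commands": [{"translation":[0,0,-0.08],"twist":[0,0,0]},{"translation":[0,0,-0.16],"twist":[0,0,0]},{"translation":[0,0,-0.24],"twist":[0,0,0]},{"translation":[0,0,-0.32],"twist":[0,0,0]},{"translation":[0,0,-0.4],"twist":[0,0,0]},{"translation":[0,0,-0.48],"twist":[0,0,0]},{"translation":[0,0,-0.56],"twist":[0,0,0]},{"translation":[0,0,-0.62],"twist":[0,0,0]},{"translation":[0,0,-0.65],"twist":[0,0,0]},{"translation":[0,0,-0.65],"twist":[0,0,0]}]}}

```text
t: 38.75
ee_pos: [463.9, 50.0, 242.7]
orientation: [-2.094, -2.341, 0.001]
ft_force: [0.2, -0.0, -0.4]
width: 87.7
```

{"api": "send_rows", "payload": {"commands": [{"translation":[0,0,0],"twist":[0,0,0]},{"translation":[0,0,0],"twist":[0,0,0]},{"translation":[0,0,0],"twist":[0,0,0]},{"translation":[0,0,0],"twist":[0,0,0]},{"translation":[0,0,0],"twist":[0,0,0]},{"translation":[0,0,0],"twist":[0,0,0]},{"translation":[0,0,0],"twist":[0,0,0]},{"translation":[0,0,0],"twist":[0,0,0]},{"translation":[0,0,0],"twist":[0,0,0]},{"translation":[0,0,0],"twist":[0,0,0]}], "grip": 1}}

```text
t: 39.75
ee_pos: [464.0, 50.0, 243.2]
orientation: [2.095, 2.341, 0.0]
ft_force: [0.1, -0.4, 1.6]
width: 39.6
```

{"api": "send_rows", "payload": {"commands": [{"translation":[0,0,0.03],"twist":[0,0,0]},{"translation":[0,0,0.08],"twist":[0,0,0]},{"translation":[0,0,0.14],"twist":[0,0,0]},{"translation":[0,0,0.2],"twist":[0,0,0]},{"translation":[0,0,0.26],"twist":[0,0,0]},{"translation":[0,0,0.32],"twist":[0,0,0]},{"translation":[0,0,0.38],"twist":[0,0,0]},{"translation":[0,0,0.44],"twist":[0,0,0]},{"translation":[0,0,0.5],"twist":[0,0,0]},{"translation":[0,0,0.5],"twist":[0,0,0]}]}}

```text
t: 40.75
ee_pos: [464.3, 50.0, 294.0]
orientation: [2.094, 2.34, 0.002]
ft_force: [-0.6, -0.5, -0.4]
width: 39.3
```

```bash
python3 - <<'E'
from h import *
from workcell import ctrl
d=snap("wrist","w11");o=ctrl.get_obs();print(o["ee_pos"],o["orientation"])
t=snap("scene","s2")["img"]
a=cv2.resize(d["img"][100:340,200:450],None,fx=1.6,fy=1.6)
b=cv2.resize(t[140:260,260:380],(384,384))
cv2.imwrite("pics/c10.png",np.hstack([a,b])[:,:,::-1])
E
```

```text
[464.11268996  49.98872355 293.60503309] [2.09439957e+00 2.34074666e+00 1.04191887e-03]
```

View pics/c10.png

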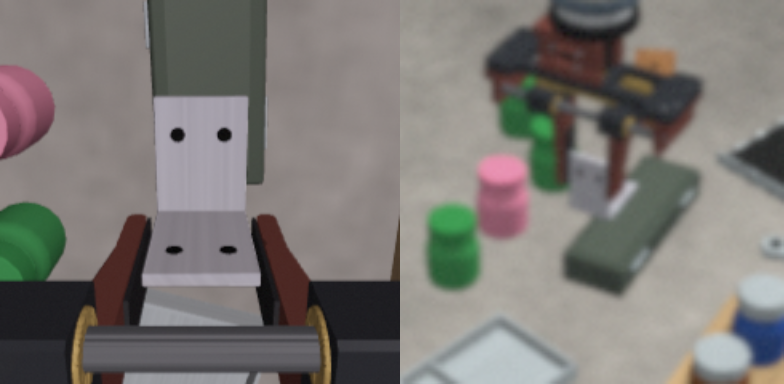

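{"api": "send_rows", "payload": {"commands": [{"translation":[0,-0.05,0],"twist":[0,0,-0.02]},{"translation":[0,-0.12,0],"twist":[0,0,-0.04]},{"translation":[0.01,-0.2,0],"twist":[0,0,-0.07]},{"translation":[0.01,-0.3,0],"twist":[0,0,-0.1]},{"translation":[0.01,-0.4,0],"twist":[0,0,-0.13]},{"translation":[0.02,-0.5,0],"twist":[0,0,-0.16]},{"translation":[0.02,-0.6,0],"twist":[0,0,-0.19]},{"translation":[0.02,-0.7,0],"twist":[0,0,-0.22]},{"translation":[0.03,-0.8,0],"twist":[0,0,-0.25]},{"translation":[0.03,-0.9,0],"twist":[0,0,-0.28]}]}}

```text
t: 41.85
ee_pos: [467.1, -40.9, 293.2]
orientation: [2.255, 2.187, 0.0]
ft_force: [-0.3, -0.4, -1.4]
width: 39.8
```

{"api": "send_rows", "payload": {"commands": [{"translation":[0,-0.1,0],"twist":[0,0,-0.03]},{"translation":[0,-0.2,0],"twist":[0,0,-0.06]},{"translation":[0.01,-0.3,0],"twist":[0,0,-0.1]},{"translation":[0.01,-0.4,0],"twist":[0,0,-0.14]},{"translation":[0.02,-0.5,0],"twist":[0,0,-0.18]},{"translation":[0.02,-0.6,0],"twist":[0,0,-0.21]},{"translation":[0.03,-0.7,0],"twist":[0,0,-0.24]},{"translation":[0.03,-0.76,0],"twist":[0,0,-0.26]},{"translation":[0.03,-0.8,0],"twist":[0,0,-0.27]},{"translation":[0.03,-0.805,0],"twist":[0,0,-0.27]}]}}

```text
t: 42.85
ee_pos: [470.0, -120.9, 293.1]
orientation: [-2.397, -2.031, 0.0]
ft_force: [0.4, 0.1, -0.8]
width: 39.7
```

{"api": "send_rows", "payload": {"commands": [{"translation":[0,0,-0.05],"twist":[0,0,0]},{"translation":[0,0,-0.1],"twist":[0,0,0]},{"translation":[0,0,-0.15],"twist":[0,0,0]},{"translation":[0,0,-0.2],"twist":[0,0,0]},{"translation":[0,0,-0.25],"twist":[0,0,0]},{"translation":[0,0,-0.3],"twist":[0,0,0]},{"translation":[0,0,-0.35],"twist":[0,0,0]},{"translation":[0,0,-0.4],"twist":[0,0,0]},{"translation":[0,0,-0.45],"twist":[0,0,0]},{"translation":[0,0,-0.48],"twist":[0,0,0]}]}}

```text
t: 43.85
ee_pos: [469.9, -120.5, 244.6]
orientation: [-2.396, -2.032, 0.0]
ft_force: [0.6, -0.5, -1.0]
width: 39.7
```

```bash
python3 - <<'E'
from h import *
from workcell import ctrl
d=snap("wrist","w12");o=ctrl.get_obs();print(o["ee_pos"],o["orientation"])
cv2.imwrite("pics/c11.png",cv2.resize(d["img"][80:350,180:470,::-1],None,fx=1.8,fy=1.8))
E
```

```text
[ 469.81148489 -120.47946389  244.41964569] [-2.39540947e+00 -2.03155309e+00  7.34679554e-04]
```

View pics/c11.png

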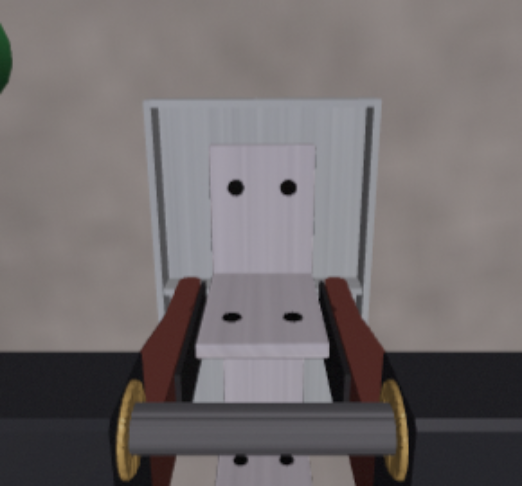

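{"api": "send_rows", "payload": {"commands": [{"translation":[0,0,-0.05],"twist":[0,0,0]},{"translation":[0,0,-0.1],"twist":[0,0,0]},{"translation":[0,0,-0.15],"twist":[0,0,0]},{"translation":[0,0,-0.2],"twist":[0,0,0]},{"translation":[0,0,-0.24],"twist":[0,0,0]},{"translation":[0,0,-0.27],"twist":[0,0,0]},{"translation":[0,0,-0.29],"twist":[0,0,0]},{"translation":[0,0,-0.3],"twist":[0,0,0]},{"translation":[0,0,-0.305],"twist":[0,0,0]},{"translation":[0,0,-0.305],"twist":[0,0,0]}]}}

```text
t: 44.9
ee_pos: [470.0, -120.5, 214.7]
orientation: [2.396, 2.032, 0.0]
ft_force: [-0.3, -0.8, -0.3]
width: 39.4
```

{"api": "send_rows", "payload": {"commands": [{"translation":[0,0,0],"twist":[0,0,0]},{"translation":[0,0,0],"twist":[0,0,0]},{"translation":[0,0,0],"twist":[0,0,0]},{"translation":[0,0,0],"twist":[0,0,0]},{"translation":[0,0,0],"twist":[0,0,0]},{"translation":[0,0,0],"twist":[0,0,0]},{"translation":[0,0,0],"twist":[0,0,0]},{"translation":[0,0,0],"twist":[0,0,0]},{"translation":[0,0,0],"twist":[0,0,0]},{"translation":[0,0,0],"twist":[0,0,0]}], "grip": -1}}

```text
t: 45.9
ee_pos: [470.0, -120.5, 214.7]
orientation: [-2.396, -2.032, 0.0]
ft_force: [0.1, 1.0, 1.1]
width: 87.4
```

{"api": "send_rows", "payload": {"commands": [{"translation":[0,0,0.05],"twist":[0,0,0]},{"translation":[0,0,0.15],"twist":[0,0,0]},{"translation":[0,0,0.25],"twist":[0,0,0]},{"translation":[0,0,0.35],"twist":[0,0,0]},{"translation":[0,0,0.45],"twist":[0,0,0]},{"translation":[0,0,0.55],"twist":[0,0,0]},{"translation":[0,0,0.65],"twist":[0,0,0]},{"translation":[0,0,0.75],"twist":[0,0,0]},{"translation":[0,0,0.85],"twist":[0,0,0]},{"translation":[0,0,0.95],"twist":[0,0,0]}]}}

```text
t: 46.9
ee_pos: [470.0, -120.5, 310.5]
orientation: [2.396, 2.032, 0.0]
ft_force: [0.9, 0.2, -0.2]
width: 87.9
```

{"api": "send_rows", "payload": {"commands": [{"translation":[0,0.08,0.05],"twist":[0,0,0.02]},{"translation":[-0.01,0.16,0.1],"twist":[0,0,0.05]},{"translation":[-0.01,0.24,0.15],"twist":[0,0,0.08]},{"translation":[-0.02,0.32,0.2],"twist":[0,0,0.11]},{"translation":[-0.02,0.4,0.25],"twist":[0,0,0.14]},{"translation":[-0.03,0.48,0.3],"twist":[0,0,0.17]},{"translation":[-0.03,0.56,0.35],"twist":[0,0,0.2]},{"translation":[-0.04,0.64,0.4],"twist":[0,0,0.23]},{"translation":[-0.04,0.74,0.4],"twist":[0,0,0.25]},{"translation":[-0.05,0.83,0.4],"twist":[0,0,0.27]}]}}

```text
t: 47.9
ee_pos: [465.0, -36.7, 349.8]
orientation: [2.252, 2.19, 0.001]
ft_force: [-0.5, 0.5, -0.7]
width: 87.9
```

{"api": "send_rows", "payload": {"commands": [{"translation":[0,0.08,0],"twist":[0,0,0.02]},{"translation":[-0.01,0.16,0],"twist":[0,0,0.05]},{"translation":[-0.01,0.24,0],"twist":[0,0,0.08]},{"translation":[-0.02,0.32,0],"twist":[0,0,0.11]},{"translation":[-0.02,0.4,0],"twist":[0,0,0.14]},{"translation":[-0.03,0.48,0],"twist":[0,0,0.17]},{"translation":[-0.03,0.56,0],"twist":[0,0,0.2]},{"translation":[-0.04,0.66,0],"twist":[0,0,0.23]},{"translation":[-0.05,0.75,0],"twist":[0,0,0.26]},{"translation":[-0.05,0.83,0],"twist":[0,0,0.28]}]}}

```text
t: 48.9
ee_pos: [459.8, 46.3, 349.7]
orientation: [-2.093, -2.343, 0.0]
ft_force: [0.2, 0.7, -0.3]
width: 87.7
```

```bash
python3 - <<'E'
from h import *
from workcell import ctrl
d=snap("wrist","w13");o=ctrl.get_obs();print(o["ee_pos"],o["orientation"])
cv2.imwrite("pics/c12.png",cv2.resize(d["img"][0:250,240:440,::-1],None,fx=2.4,fy=2.4,interpolation=cv2.INTER_CUBIC))
E
```

```text
[459.93525233  46.90296593 349.69732617] [-2.09266125e+00 -2.34289882e+00 -4.37354402e-04]
```

View pics/c12.png

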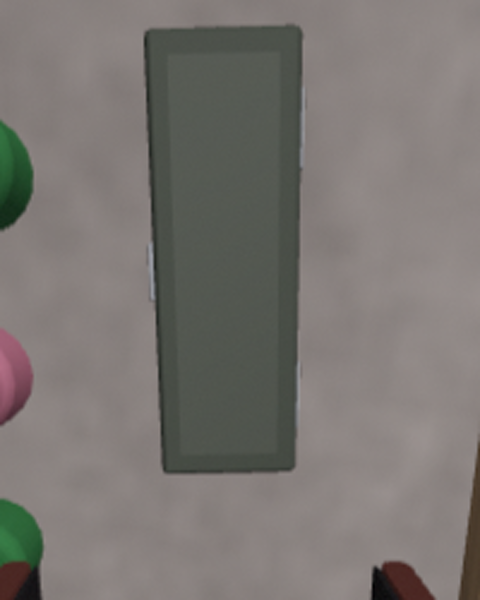

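```bash
python3 - <<'E'
from h import *
d=load("w13");f=lambda c:(240+c[0]/2.4,c[1]/2.4)
P=np.array([onz(d,f(c),32)[:2] for c in [(147,30),(301,27),(295,469),(163,471)]]);print("case",P.round(1).tolist(),P.mean(0).round(1),[np.linalg.norm(P[i]-P[i-1]).round(1) for i in range(4)])
for a,b in((0,3),(1,2)): e=P[a]-P[b];print("yaw",np.degrees(np.arctan2(-e[0],e[1])))
w=load("w10");g=lambda c:(240+c[0]/2.5,10+c[1]/2.5)
print([np.round(x,1) for a,b in [((163,471),(170,319)),((295,469),(334,314))] for x in tri(d,f(a),w,g(b))])
t=load("top0");h=lambda c:(150+c[0]/2.4,140+(c[1]-420)/2.4)
for z in (6,10):
    T=np.array([onz(t,h(c),z)[:2] for c in [(10,533),(40,433),(226,475),(198,578)]]);print("tray",z,T.round(1).tolist(),T.mean(0).round(1),[np.linalg.norm(T[i]-T[i-1]).round(1) for i in range(4)])
for a,b in((0,3),(1,2)): e=T[a]-T[b];print("yaw",np.degrees(np.arctan2(-e[0],e[1])))
w4=load("w4");Q=[onz(w4,p,14)[:2].round(1) for p in [(334,75),(471,105)]];print("w4 near end",Q,(Q[0]+Q[1])/2)
# same corners in both
print(tri(w4,(471,105),t,h((226,475))),tri(w4,(334,75),t,h((198,578))))
E
```

```text
case [[417.3, 217.7], [476.1, 225.3], [500.3, 50.7], [439.8, 42.9]] [458.4 134.1] [np.float64(176.2), np.float64(59.3), np.float64(176.3), np.float64(61.0)]
yaw 7.345388745423583
yaw 7.867256258749433
[array([439.4,  40.4,  22.8]), np.float64(0.3), array([501.1,  49.3,  26.7]), np.float64(0.0)]
tray 6 [[503.9, 489.6], [616.8, 468.5], [576.3, 261.8], [461.4, 284.2]] [539.6 376. ] [np.float64(209.7), np.float64(114.9), np.float64(210.7), np.float64(117.0)]
tray 10 [[503.1, 488.0], [615.6, 466.9], [575.2, 261.0], [460.8, 283.4]] [538.7 374.8] [np.float64(208.9), np.float64(114.4), np.float64(209.9), np.float64(116.6)]
yaw -11.677656915944091
yaw -11.087991557072018
w4 near end [array([462.1, 284.9]), array([574.2, 262.5])] [518.15 273.7 ]
(array([576.05141716, 261.98472972,   9.01055808]), np.float64(1.9063737273834447)) (array([462.95846137, 287.38137646,  -6.15580242]), np.float64(1.0105726943033442))
```

{"api": "send_rows", "payload": {"commands": [{"translation":[0,0.1,-0.05],"twist":[0,0,0]},{"translation":[0,0.2,-0.1],"twist":[0,0,0]},{"translation":[0,0.3,-0.2],"twist":[0,0,0.01]},{"translation":[-0.01,0.4,-0.3],"twist":[0,0,0.01]},{"translation":[-0.01,0.5,-0.4],"twist":[0,0,0.02]},{"translation":[-0.01,0.6,-0.5],"twist":[0,0,0.02]},{"translation":[-0.01,0.7,-0.6],"twist":[0,0,0.03]},{"translation":[-0.01,0.8,-0.6],"twist":[0,0,0.04]},{"translation":[-0.015,0.875,-0.6],"twist":[0,0,0.04]},{"translation":[-0.015,0.875,-0.6],"twist":[0,0,0.04]}]}}

```text
t: 49.95
ee_pos: [458.7, 133.9, 290.0]
orientation: [2.07, 2.363, 0.001]
ft_force: [0.1, -0.5, 0.4]
width: 87.7
```

{"api": "send_rows", "payload": {"commands": [{"translation":[0,0,-0.12],"twist":[0,0,0]},{"translation":[0,0,-0.24],"twist":[0,0,0]},{"translation":[0,0,-0.36],"twist":[0,0,0]},{"translation":[0,0,-0.48],"twist":[0,0,0]},{"translation":[0,0,-0.6],"twist":[0,0,0]},{"translation":[0,0,-0.72],"twist":[0,0,0]},{"translation":[0,0,-0.84],"twist":[0,0,0]},{"translation":[0,0,-0.92],"twist":[0,0,0]},{"translation":[0,0,-0.97],"twist":[0,0,0]},{"translation":[0,0,-1],"twist":[0,0,0]}]}}

```text
t: 50.95
ee_pos: [458.5, 133.0, 189.2]
orientation: [-2.071, -2.362, 0.0]
ft_force: [0.1, 0.3, -0.3]
width: 87.9
```

{"api": "send_rows", "payload": {"commands": [{"translation":[0,0,0],"twist":[0,0,0]},{"translation":[0,0,0],"twist":[0,0,0]},{"translation":[0,0,0],"twist":[0,0,0]},{"translation":[0,0,0],"twist":[0,0,0]},{"translation":[0,0,0],"twist":[0,0,0]},{"translation":[0,0,0],"twist":[0,0,0]},{"translation":[0,0,0],"twist":[0,0,0]},{"translation":[0,0,0],"twist":[0,0,0]},{"translation":[0,0,0],"twist":[0,0,0]},{"translation":[0,0,0],"twist":[0,0,0]}], "grip": 1}}

```text
t: 51.95
ee_pos: [458.7, 133.0, 190.1]
orientation: [2.071, 2.362, 0.001]
ft_force: [-1.2, -0.5, 6.2]
width: 61.8
```

{"api": "send_rows", "payload": {"commands": [{"translation":[0,0,0.03],"twist":[0,0,0]},{"translation":[0,0,0.08],"twist":[0,0,0]},{"translation":[0,0,0.16],"twist":[0,0,0]},{"translation":[0,0,0.24],"twist":[0,0,0]},{"translation":[0,0,0.34],"twist":[0,0,0]},{"translation":[0,0,0.44],"twist":[0,0,0]},{"translation":[0,0,0.55],"twist":[0,0,0]},{"translation":[0,0,0.66],"twist":[0,0,0]},{"translation":[0,0,0.75],"twist":[0,0,0]},{"translation":[0,0,0.8],"twist":[0,0,0]}]}}

```text
t: 52.95
ee_pos: [458.7, 133.0, 270.8]
orientation: [2.071, 2.362, 0.002]
ft_force: [-0.1, -0.4, -4.8]
width: 61.5
```

```bash
python3 - <<'E'
from h import *
from workcell import ctrl
d=snap("wrist","w14");o=ctrl.get_obs();print(o["ee_pos"],o["orientation"],o["ft_force"],o["moment"])
cv2.imwrite("pics/c13.png",d["img"][:,:,::-1])
E
```

```text
[458.77281738 133.08519    271.09110809] [2.07059406e+00 2.36137524e+00 2.29444596e-03] [ 0.06415274  0.76152317 -3.66779399] [ 0.00146191 -0.08180615  0.0090313 ]
```

{"api": "send_rows", "payload": {"commands": [{"translation":[0.02,0.05,0.02],"twist":[0,0,-0.02]},{"translation":[0.04,0.12,0.04],"twist":[0,0,-0.04]},{"translation":[0.07,0.2,0.06],"twist":[0,0,-0.06]},{"translation":[0.1,0.3,0.08],"twist":[0,0,-0.08]},{"translation":[0.13,0.4,0.1],"twist":[0,0,-0.11]},{"translation":[0.16,0.48,0.12],"twist":[0,0,-0.13]},{"translation":[0.19,0.56,0.14],"twist":[0,0,-0.15]},{"translation":[0.22,0.65,0.16],"twist":[0,0,-0.17]},{"translation":[0.25,0.74,0.18],"twist":[0,0,-0.2]},{"translation":[0.27,0.81,0.2],"twist":[0,0,-0.22]}]}}

```text
t: 54.0
ee_pos: [485.8, 214.8, 289.8]
orientation: [2.199, 2.244, 0.0]
ft_force: [0.3, -0.1, -4.9]
width: 61.4
```

{"api": "send_rows", "payload": {"commands": [{"translation":[0.03,0.1,0.02],"twist":[0,0,-0.02]},{"translation":[0.06,0.2,0.04],"twist":[0,0,-0.05]},{"translation":[0.09,0.3,0.06],"twist":[0,0,-0.08]},{"translation":[0.12,0.4,0.08],"twist":[0,0,-0.1]},{"translation":[0.15,0.5,0.1],"twist":[0,0,-0.13]},{"translation":[0.18,0.58,0.12],"twist":[0,0,-0.15]},{"translation":[0.21,0.65,0.14],"twist":[0,0,-0.17]},{"translation":[0.24,0.71,0.16],"twist":[0,0,-0.19]},{"translation":[0.26,0.77,0.18],"twist":[0,0,-0.21]},{"translation":[0.27,0.8,0.2],"twist":[0,0,-0.22]}]}}

```text
t: 55.0
ee_pos: [512.7, 294.5, 309.8]
orientation: [2.319, 2.12, 0.0]
ft_force: [-0.7, 0.7, -3.9]
width: 61.8
```

```bash
cat > tray.py <<'E'
from h import *
def tray(d,box,thr=60,z=5):
    """min-area rectangle of the dark rubber, cast onto z"""
    x0,y0,x1,y1=box
    g=cv2.cvtColor(d["img"],cv2.COLOR_RGB2GRAY);m=np.zeros_like(g);m[y0:y1,x0:x1]=(g[y0:y1,x0:x1]<thr)
    m=cv2.morphologyEx(m,cv2.MORPH_CLOSE,np.ones((5,5)))
    c=max(cv2.findContours(m,0,1)[0],key=cv2.contourArea)
    P=np.array([onz(d,p[0],z)[:2] for p in c],np.float32)
    (cx,cy),s,a=cv2.minAreaRect(P);return (round(cx,1),round(cy,1)),np.round(s,1),round(a,1),cv2.boundingRect(c)
E
python3 - <<'E'
from tray import *
from workcell import ctrl
d=snap("wrist","w15");o=ctrl.get_obs();print(o["ee_pos"],o["orientation"])
print([proj(d,p).round() for p in [(503,489,5),(616,468,5),(576,262,5),(461,284,5)]])
g=cv2.cvtColor(d["img"],cv2.COLOR_RGB2GRAY)
for p in [(540,440,5),(540,400,5),(560,465,5),(600,520,0),(440,400,0)]:
    u=proj(d,p).round().astype(int);print(p,u,g[u[1],u[0]] if 0<=u[1]<400 and 0<=u[0]<640 else None)
t=load("top0");
for th in (50,60,75): print("top0",th,tray(t,(145,138,255,212),th))
E
```

```text
[512.85384391 294.69521011 310.15924051] [2.31859361e+00 2.11975318e+00 1.33719109e-03]
[array([295., -17.]), array([426.,  -3.]), array([387., 222.]), array([279., 212.])]
(540, 440, 5) [342  42] 36
(540, 400, 5) [345  89] 41
(560, 465, 5) [362   8] 38
(600, 520, 0) [406 -70] None
(440, 400, 0) [242 100] 133
top0 50 ((539.7, 377.2), array([212.8, 112.4]), 78.5, (154, 146, 91, 60))
top0 60 ((539.9, 376.9), array([212.8, 112.4]), 78.3, (154, 146, 91, 60))
top0 75 ((541.0, 376.6), array([213.2, 115. ]), 78.4, (154, 145, 91, 61))
```

```bash
python3 - <<'E'
from tray import *
d=load("w15");g=cv2.cvtColor(d["img"],cv2.COLOR_RGB2GRAY).astype(int)
L=[];R=[]
for r in range(10,120,10):
    row=g[r,240:470]; dk=np.where(row<70)[0]+240
    # restrict to largest run
    L.append(onz(d,(dk[0]-.5,r),5)[:2]);R.append(onz(d,(dk[-1]+.5,r),5)[:2])
    if r%30==10: print(r,dk[0],dk[-1],len(dk))
L=np.array(L);R=np.array(R)
for S in (L,R):
    vx,vy,x,y=cv2.fitLine(S.astype(np.float32),cv2.DIST_L1,0,.01,.01).ravel();vx,vy=(vx,vy) if vy>0 else (-vx,-vy)
    print("yaw",np.degrees(np.arctan2(-vx,vy)),"x at y=375.5",x+(375.5-y)*vx/vy)
w=load("w4");g=cv2.cvtColor(w["img"],cv2.COLOR_RGB2GRAY).astype(int)
E=[]
for c in range(345,465,10):
    col=g[:130,c];i=np.where(col<70)[0].max();E.append(onz(w,(c,i+.5),5)[:2])
E=np.array(E);vx,vy,x,y=cv2.fitLine(E.astype(np.float32),cv2.DIST_L1,0,.01,.01).ravel();print("near inner end yaw",np.degrees(np.arctan2(vy,vx)),"y at x=519",y+(519-x)*vy/vx)
E
```

```text
10 296 422 127
40 294 417 124
70 292 411 120
100 389 406 18
yaw -12.462654 x at y=375.5 481.1464
yaw -11.326008 x at y=375.5 596.2657
near inner end yaw -11.643948 y at x=519 272.45737
```

{"api": "send_rows", "payload": {"commands": [{"translation":[0.03,0.1,0],"twist":[0,0,-0.03]},{"translation":[0.06,0.2,-0.04],"twist":[0,0,-0.05]},{"translation":[0.09,0.3,-0.1],"twist":[0,0,-0.08]},{"translation":[0.12,0.4,-0.16],"twist":[0,0,-0.11]},{"translation":[0.15,0.5,-0.24],"twist":[0,0,-0.14]},{"translation":[0.18,0.58,-0.32],"twist":[0,0,-0.17]},{"translation":[0.21,0.66,-0.4],"twist":[0,0,-0.19]},{"translation":[0.24,0.73,-0.5],"twist":[0,0,-0.21]},{"translation":[0.26,0.78,-0.56],"twist":[0,0,-0.22]},{"translation":[0.26,0.795,-0.6],"twist":[0,0,-0.22]}]}}

```text
t: 56.05
ee_pos: [538.6, 373.9, 248.7]
orientation: [-2.431, -1.99, 0.001]
ft_force: [0.3, -0.4, -4.6]
width: 61.7
```

```bash
python3 - <<'E'
from tray import *
from workcell import ctrl
d=snap("wrist","w16");o=ctrl.get_obs();print(o["ee_pos"],o["orientation"])
g=cv2.cvtColor(d["img"],cv2.COLOR_RGB2GRAY).astype(int)
c0=np.array([538.9,375.]);a=np.radians(-11.5);ex=np.array([np.cos(a),np.sin(a)]);ey=np.array([-ex[1],ex[0]])
for n in (-30,0,30):
    # profile along tray +y at floor height, 85..125 mm from assumed centre
    print(n,[(k,int(g[v[1],v[0]])) for k in range(84,124,2) for v in [proj(d,(*(c0+n*ex+k*ey),5)).round().astype(int)] if 0<=v[1]<400])
for k in (70,90):
    for sgn in (-1,1): print(k,sgn,[(m,int(g[v[1],v[0]])) for m in range(46,66,2) for v in [proj(d,(*(c0+sgn*m*ex+k*ey),5)).round().astype(int)]])
E
```

```text
[538.31886298 373.73983918 248.34254399] [-2.43078823e+00 -1.98994300e+00  2.00769329e-03]
-30 [(84, 89), (86, 89), (88, 89), (90, 88), (92, 88), (94, 89), (96, 60), (98, 39), (100, 40), (102, 42), (104, 42), (106, 96), (108, 168), (110, 134), (112, 134), (114, 134), (116, 135), (118, 133), (120, 133), (122, 131)]
0 [(84, 88), (86, 87), (88, 88), (90, 87), (92, 87), (94, 89), (96, 61), (98, 34), (100, 35), (102, 39), (104, 41), (106, 108), (108, 169), (110, 140), (112, 138), (114, 138), (116, 137), (118, 138), (120, 138), (122, 137)]
30 [(84, 88), (86, 88), (88, 87), (90, 86), (92, 87), (94, 90), (96, 66), (98, 41), (100, 41), (102, 40), (104, 40), (106, 119), (108, 169), (110, 137), (112, 138), (114, 138), (116, 138), (118, 138), (120, 139), (122, 140)]
70 -1 [(46, 89), (48, 78), (50, 66), (52, 39), (54, 40), (56, 122), (58, 170), (60, 139), (62, 140), (64, 142)]
70 1 [(46, 76), (48, 30), (50, 32), (52, 41), (54, 40), (56, 74), (58, 175), (60, 140), (62, 139), (64, 140)]
90 -1 [(46, 89), (48, 83), (50, 64), (52, 42), (54, 39), (56, 155), (58, 170), (60, 135), (62, 134), (64, 135)]
90 1 [(46, 72), (48, 31), (50, 32), (52, 40), (54, 41), (56, 74), (58, 178), (60, 147), (62, 147), (64, 146)]
```

{"api": "send_rows", "payload": {"commands": [{"translation":[0,0.005,-0.06],"twist":[0,0,0]},{"translation":[0,0.005,-0.12],"twist":[0,0,0]},{"translation":[0,0.005,-0.19],"twist":[0,0,0]},{"translation":[0,0.005,-0.26],"twist":[0,0,0]},{"translation":[0,0.005,-0.33],"twist":[0,0,0]},{"translation":[0,0.005,-0.4],"twist":[0,0,0]},{"translation":[0,0.005,-0.46],"twist":[0,0,0]},{"translation":[0,0.005,-0.5],"twist":[0,0,0]},{"translation":[0,0.005,-0.53],"twist":[0,0,0]},{"translation":[0,0.005,-0.545],"twist":[0,0,0]}]}}

```text
t: 57.1
ee_pos: [538.5, 374.0, 195.1]
orientation: [-2.431, -1.99, 0.001]
ft_force: [-4.2, -2.3, 8.9]
width: 61.9
```

{"api": "send_rows", "payload": {"commands": [{"translation":[0,0,0],"twist":[0,0,0]},{"translation":[0,0,0],"twist":[0,0,0]},{"translation":[0,0,0],"twist":[0,0,0]},{"translation":[0,0,0],"twist":[0,0,0]},{"translation":[0,0,0],"twist":[0,0,0]},{"translation":[0,0,0],"twist":[0,0,0]},{"translation":[0,0,0],"twist":[0,0,0]},{"translation":[0,0,0],"twist":[0,0,0]},{"translation":[0,0,0],"twist":[0,0,0]},{"translation":[0,0,0],"twist":[0,0,0]}], "grip": -1}}

```text
t: 58.1
ee_pos: [538.5, 374.0, 195.2]
orientation: [-2.431, -1.99, 0.0]
ft_force: [-0.0, 0.1, 1.0]
width: 87.9
```

{"api": "send_rows", "payload": {"commands": [{"translation":[0,0,0.05],"twist":[0,0,0]},{"translation":[0,0,0.15],"twist":[0,0,0]},{"translation":[0,0,0.25],"twist":[0,0,0]},{"translation":[0,0,0.35],"twist":[0,0,0]},{"translation":[0,0,0.45],"twist":[0,0,0]},{"translation":[0,0,0.55],"twist":[0,0,0]},{"translation":[0,0,0.65],"twist":[0,0,0]},{"translation":[0,0,0.75],"twist":[0,0,0]},{"translation":[0,0,0.87],"twist":[0,0,0]},{"translation":[0,0,1],"twist":[0,0,0]}]}}

```text
t: 59.1
ee_pos: [538.4, 373.9, 296.0]
orientation: [-2.431, -1.99, 0.001]
ft_force: [0.2, 0.4, 0.6]
width: 88.0
```

{"api": "send_rows", "payload": {"commands": [{"translation":[-0.02,-0.1,0.1],"twist":[0,0,0]},{"translation":[-0.04,-0.2,0.2],"twist":[0,0,0]},{"translation":[-0.06,-0.3,0.3],"twist":[0,0,0]},{"translation":[-0.08,-0.4,0.4],"twist":[0,0,0]},{"translation":[-0.1,-0.5,0.5],"twist":[0,0,0]},{"translation":[-0.12,-0.6,0.6],"twist":[0,0,0]},{"translation":[-0.14,-0.7,0.7],"twist":[0,0,0]},{"translation":[-0.16,-0.8,0.8],"twist":[0,0,0]},{"translation":[-0.18,-0.9,0.9],"twist":[0,0,0]},{"translation":[-0.2,-1,1],"twist":[0,0,0]}]}}

```text
t: 60.1
ee_pos: [518.3, 273.1, 396.0]
orientation: [-2.431, -1.99, -0.0]
ft_force: [-0.1, -0.3, -0.5]
width: 87.9
```

```bash
python3 - <<'E'
from tray import *
from workcell import ctrl
d=snap("wrist","w17");s=snap("scene","s3");t=snap("top","t3");o=ctrl.get_obs();print(o["ee_pos"],o["width"])
hsv=cv2.cvtColor(d["img"],cv2.COLOR_RGB2HSV).astype(int)
c0=np.array([539,375.5]);a=np.radians(-11.4);ex=np.array([np.cos(a),np.sin(a)]);ey=np.array([-ex[1],ex[0]])
def pr(n,b,dirv,ks,z):
    print(n,[(int(k),*d["img"][v[1],v[0]].tolist()) for k in ks for v in [proj(d,(*(b+k*dirv),z)).round().astype(int)] if 0<=v[1]<400 and 0<=v[0]<640])
for k0 in (-40,40):
    pr(f"+x at {k0}",c0+k0*ey,ex,range(26,38,2),37);pr(f"-x at {k0}",c0+k0*ey,ex,range(-36,-24,2),37)
pr("+y",c0,ey,range(84,96,2),37);pr("-y",c0,ey,range(-96,-82,2),37)
E
```

```text
[518.60718873 273.47199396 396.10227594] 87.55491301383381
+x at -40 [(26, 74, 79, 72), (28, 68, 74, 66), (30, 68, 70, 68), (32, 41, 41, 41), (34, 29, 28, 29), (36, 34, 34, 34)]
-x at -40 [(-36, 36, 35, 36), (-34, 29, 28, 27), (-32, 35, 35, 34), (-30, 67, 72, 65), (-28, 76, 81, 73), (-26, 78, 83, 75)]
+x at 40 [(26, 78, 82, 75), (28, 71, 75, 69), (30, 107, 109, 111), (32, 33, 32, 32), (34, 32, 31, 32), (36, 35, 33, 34)]
-x at 40 [(-36, 34, 34, 34), (-34, 34, 33, 33), (-32, 34, 34, 33), (-30, 69, 74, 67), (-28, 79, 84, 76), (-26, 79, 82, 76)]
+y [(84, 78, 84, 76), (86, 80, 84, 77), (88, 71, 76, 69), (90, 36, 34, 35), (92, 33, 32, 33), (94, 64, 64, 66)]
-y [(-96, 137, 138, 142), (-94, 36, 35, 36), (-92, 32, 31, 31), (-90, 39, 41, 38), (-88, 61, 65, 59), (-86, 74, 79, 72), (-84, 74, 79, 72)]
```

```bash
python3 - <<'E'
from h import *
s=load("s3");t=load("t3");s0=load("scene0");t0=load("top0")
def blob(d,lo,hi,P,r=30):
    h=cv2.cvtColor(d["img"],cv2.COLOR_RGB2HSV);m=cv2.inRange(h,lo,hi);k=np.zeros_like(m);cv2.circle(k,tuple(int(v) for v in proj(d,P)),r,255,-1)
    x=cv2.findContours(m&k,0,1)[0]
    if not x:return None
    c=max(x,key=cv2.contourArea);M=cv2.moments(c);return (round(M["m10"]/max(M["m00"],1),1),round(M["m01"]/max(M["m00"],1),1)),M["m00"],cv2.boundingRect(c)
W=(643.9,49,48);A=(652,-37,48)
for n,d in (("scene",s),("top",t)):
    print(n,"blue",blob(d,(105,90,30),(130,255,255),W),"pred",proj(d,(643.9,49,40)).round(1),"amber",blob(d,(3,120,30),(16,255,255),A,18),"pred",proj(d,(652,-37,40)).round(1))
    print("  lid px",[d["img"][int(v[1]),int(v[0])].tolist() for v in (proj(d,(643.9,49,82)),proj(d,(652,-37,82)))])
    # pack: terminals (gold) and black body ; bracket: light foot centre and leg top
    for nm,P in (("pack c",(518,-381,76)),("pack -y",(523.6,-421,76)),("tower",(508,-310,84)),("foot",(475,-88,8)),("legtop",(470,-120.5,63)),("leg+12",(482,-122.4,60)),("leg-12",(458,-118.5,60)),("tray floor",(445,-75,3))):
        v=proj(d,P).round().astype(int);print("  ",nm,v,d["img"][v[1],v[0]].tolist())
cx=cv2.absdiff(s["img"],s0["img"]).max(2)
for nm,P in (("green",(345,161,40)),("pink",(347,74,40)),("g3",(350,-14,40)),("g2",(263,218,40))):
    for q,d,e in(("s",s,s0),("t",t,t0)):
        v=proj(d,P).round().astype(int);print(nm,q,d["img"][v[1],v[0]].tolist(),e["img"][v[1],v[0]].tolist())
E
```

```text
scene blue ((373.2, 245.2), 134.5, (365, 238, 16, 16)) pred [372.3 242.1] amber ((359.0, 266.0), 200.0, (350, 258, 19, 16)) pred [358.7 261.1]
  lid px [[187, 196, 199], [188, 197, 199]]
   pack c [229 313] [37, 37, 40]
   pack -y [218 326] [35, 35, 41]
   tower [247 289] [85, 85, 89]
   foot [293 254] [203, 203, 213]
   legtop [284 245] [168, 169, 176]
   leg+12 [287 248] [159, 160, 166]
   leg-12 [281 244] [152, 152, 158]
   tray floor [287 248] [159, 160, 166]
top blue ((325.2, 142.7), 88.5, (317, 133, 19, 15)) pred [326.1 136.8] amber ((357.7, 140.1), 91.5, (350, 129, 20, 17)) pred [359.5 135. ]
  lid px [[133, 138, 144], [134, 139, 144]]
   pack c [500 187] [32, 26, 25]
   pack -y [516 186] [19, 19, 20]
   tower [473 190] [14, 17, 19]
   foot [377 205] [145, 146, 156]
   legtop [393 204] [148, 147, 157]
   leg+12 [394 199] [154, 152, 163]
   leg-12 [392 209] [153, 153, 165]
   tray floor [372 217] [132, 141, 145]
green s [38, 92, 53] [42, 93, 55]
green t [48, 119, 63] [53, 130, 72]
pink s [140, 87, 105] [140, 85, 103]
pink t [175, 111, 134] [189, 123, 147]
g3 s [38, 89, 50] [41, 92, 50]
g3 t [45, 117, 62] [55, 131, 74]
g2 s [44, 93, 56] [42, 94, 53]
g2 t [56, 55, 53] [53, 129, 71]
```

```bash
python3 -c "
from workcell import ctrl
print(ctrl.close_job())"
```

```text
the job is handed in; nothing more can be done
None
```

I moved all four pieces to their places in the order asked and handed the job in at about 60 s, with the gripper open and clear of everything. I left the green and pink jars alone.

- **Jar:** it stands in the empty well. In both fixed cameras its lid and blue glass show the same pattern as the upright amber jar beside it.
- **Battery pack:** it is in the charger bay with its terminals towards the contact tower. The wrist picture after release showed it between the guides, centred to about 1.5 mm.
- **Bracket:** it stands in the middle of the tray's empty half, lined up with the tray. I viewed it just before lowering; after release I checked only the pixel colours where it should be.
- **Bit case:** it lies in the tool tray. After release its edges were about 31 mm to each side of the tray's middle and 89 mm towards each end. Contact at set-down read about 9 N.

**What disagreed or went unseen:**
- The tray length read 210 mm against the stated 206 mm, and estimates of its middle along y differed by about 3 mm, so I used the middle value.
- The 16-picture limit ran out just before the case went down. The case placing and the last overall check therefore used pixel values from new images, not viewed pictures.
- One green jar did not show green in the last top image, probably because the arm was in the way; it was unchanged in the scene camera.

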